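Load and lock down a tube mixer

ROBOT

A 7-joint arm with a two-finger parallel gripper is mounted at the origin on the work surface. World frame = base frame: x ahead of the robot, y to its left, z up, the work surface at z = 0. Lengths are in m, angles in rad, forces in N, time in s.
With the tool pointing down it reaches from about 0.425 to 0.95 m from the base axis. Payload 4.7 kg.
Tool frame: the origin (TCP) lies where the fingers leave the gripper's body, on its centre line; the fingertips stand 70 mm ahead of it and the grasp point (between the pads) lies robot.grasp_offset ahead of it (robot.grasp_offset is the distance from the TCP to the grasp point, in m); z points along the fingers, y is the line along which they close (so a half turn about z gives the same grasp; the last joint's range is limited). The gripper opens to 87 mm and grips with 3 to 60 N. Pads are 19 mm wide; open, the fingers measure 117 mm over their backs; the gripper's body (75 mm by 190 mm) begins 51 mm behind the grasp point.
Start: joints at [1.136, 0.469, -0.049, 1.532, 0.024, 1.141, -0.082], TCP at [0.267, -0.62, 0.292] pointing down, gripper open.
Joint ranges: [-2.59, 2.59], [-0.33, 1.99], [-1.39, 1.29], [0.1, 2.45], [-1.04, 4.18], [0.21, 1.99], [-2.66, 2.66]. Speed limits (rad/s): [2.57, 2.57, 3.14, 3.14, 3.14, 3.14, 3.14].

INTERFACE

Orientations are given as a unit quaternion [w, x, y, z].
In Python, from rig import robot gives the robot as it stands.
- The arm moves only by the tool jog_arm, never from a script. Its argument "steps" is a list that holds one entry, the list of rows, each a list of 7 numbers: the shift along the tool's x, y, z in mm, then the turn, a rotation vector about the tool's x, y, z in rad, then the closure in counts, from 0 (fully open) to 255 (shut). A call has 1 to 8 rows; each row shifts and turns the commanded pose from where the row before left it, along the tool's axes as they then stand; what a row does not reach is not made up. A row lasts 1/12 s, in which the tool goes at most 41.7 mm and 7.16 degrees, less where a joint would pass 70% of its speed; a pose out of reach is approached as far as the arm can. A call is refused whole if a number of a shift passes 41.7 or a number of a turn 0.125, either way. A call with a gripper value outside its range is refused whole. The fingers move at their own pace and stop on an object; "squeeze" is the grip in N (left out, the last holds). Time passes only in rows, so rows that do not move let the fingers close. It gives the time, the measured TCP pose, the force, the opening and the grip force at its end, in the units of the state.
- robot.read_state(): the state, without advancing time (a new reading comes with each control period).
- robot.capture(name): name is "scene" or "top" or "wrist"; returns the picture (400x640x3 uint8, red, green, blue); there is no depth.
- robot.get_calibration(name): a dict with "fx", "fy", "cx", "cy" (pixels), "D" ([k1, k2, p1, p2, k3] as OpenCV has them; the pictures are not rectified), "T" (4x4, takes a point from camera to world coordinates); the wrist camera has in their place "tool_from_camera" (4x4, takes a point from camera to tool coordinates, whose origin is the TCP and whose axes are the flange's). Camera axes: x right, y up, looking along -z (the intrinsics and any distortion apply to the point x, -y, -z); pixel columns grow to the right and rows downward; lengths in m; the calibration is good to about 2 mm. A picture is of the moment at which its call begins: read the wrist's pose just before it. get_calibration takes no time and is no camera call.
- robot.job_done(): hands the job in; it is judged then, once.
The state is a dict: "clock": time; "joints": joint angles; "dq": joint speeds; "joint_torque": joint torques, N m; "tool_pos": TCP position; "tcp_rot": TCP orientation; "ft_force": force on the tool from outside, world axes, zero at the start; "torque": the same for the moment, N m; "opening": finger opening in m; "gripper_force": force on a finger pad.
Only numpy, scipy, OpenCV 4.12 (cv2) and the standard library are available. Lean on these libraries where they do the work, as an engineer would, in place of code of your own. Each camera call takes 0.05 s, during which the arm holds its last target. There are 200 camera calls.

TASK

Get the tube mixer ready to run: put every sample tube from the aluminium rack into the mixer's block, then lay the hold-down disc over the central stud with its hub up, and put the flange nut on the stud, backing it off until its thread drops in before you run it down to bear on the disc's hub. Also set the mixer's speed collar to 6, and leave the other things on the bench where they stand.

Things in the scene. Friction and masses are not known exactly. Their poses are not given: they have to be found in the camera images.
- mixer: bench tube mixer, fixed, 200 mm deep (x), 315 mm wide (y). Origin on the bench plane under the stud and the block's centre; x away from the robot at yaw 0, y to the left, z up. Right part: white housing 85 mm high round a square aluminium block, 138 mm wide, top at z = 100 mm, with four corner holes and a central stud. Left part (y 100 to 210 mm): grey console, flat top at z = 110 mm, with the speed collar
- stud_tip (a point): top of the steel stud, on its axis, 186 mm above the bench. From the block's middle a round pillar 44 mm across rises to 126 mm above the bench: its level top is the shoulder that the disc lies on. The stud stands on it, 25 mm across: plain shank up to 159 mm, threaded above, with a blunt unthreaded nose 11 to 16 mm wide from 176 to 186 mm
- thread (a point): centre of the stud at the height of its two thread starts, 173 mm above the bench. Right-hand two-start thread, 16 mm a turn; the starts face the mixer's +y and -y. Nut lugs can drop in between the threads while they stand 15 to 60 degrees anticlockwise (seen from above) past a start; further clockwise from a start they ride on top of the thread and bind against a step after 85 degrees
- hole0 (a point): centre of the mouth of hole 0 in the top face of the mixer's block: 19 mm wide, 44 mm deep, 46 mm from the block's middle along both of the mixer's axes (near right). A tube on its floor has its foot 56 mm above the bench and its cap's underside 2 mm above the block
- hole1 (a point): centre of the mouth of hole 1 in the top face of the mixer's block: 19 mm wide, 44 mm deep, 46 mm from the block's middle along both of the mixer's axes (near left). A tube on its floor has its foot 56 mm above the bench and its cap's underside 2 mm above the block
- hole2 (a point): centre of the mouth of hole 2 in the top face of the mixer's block: 19 mm wide, 44 mm deep, 46 mm from the block's middle along both of the mixer's axes (far left). A tube on its floor has its foot 56 mm above the bench and its cap's underside 2 mm above the block
- hole3 (a point): centre of the mouth of hole 3 in the top face of the mixer's block: 19 mm wide, 44 mm deep, 46 mm from the block's middle along both of the mixer's axes (far right). A tube on its floor has its foot 56 mm above the bench and its cap's underside 2 mm above the block
- disc: aluminium hold-down disc lying on the bench hub up, 0.16 kg: 154 mm across, 4 mm thick, round hub 46 mm across rising 14 mm above the disc (18 mm in all), 31 mm bore right through. Origin at the centre of its underside, z up. Lying on the shoulder its hub's top is 144 mm above the bench and its underside clears the tube caps by 2 mm
- nut: steel flange nut lying on the bench flange down, 0.1 kg: hexagon 41 mm across flats, 26 mm high in all, round flange 56 mm across and 5.5 mm thick at its foot, bore 26.6 mm. Origin at the centre of its underside, z up. Flats face 30, 90, 150, 210, 270, 330 degrees from its x axis; two inner lugs point inwards at 0 and 180 degrees. Turns freely on the stud and stays where it is let go
- nut_lugs (a point): centre of the nut's bore at the height of its two lugs, 18 mm above its underside. Set on the stud, a nut whose lugs ride on the thread has its underside 10.5 to 14.5 mm above the hub. Turned back (anticlockwise) it climbs 16 mm a turn for at most half a turn; past the starts, let go, it drops in, to 7 to 9 mm; at 7 to 9 mm at once, it is in already and turns back no further
- nut_foot (a point): centre of the nut's underside, same point as its origin. Once dropped in, the nut runs down clockwise, 16 mm a turn, about half a turn, until its flange bears on the hub, 144 mm above the bench; the thread has 1.6 mm of end play, so it turns some 40 degrees more before it is tight
- tube1: clear screw-cap sample tube, 68 mm long, standing in the aluminium rack: body 15 mm across with a tapered foot; white cap 19 mm across on its top 22 mm. Origin at the centre of its foot, z up through the cap. In the rack its foot is 4 mm above the bench and its cap's underside 8 mm above the rack. Two to four of the tubes are present, the others absent (None)
- tube2: clear screw-cap sample tube, 68 mm long, standing in the aluminium rack: body 15 mm across with a tapered foot; white cap 19 mm across on its top 22 mm. Origin at the centre of its foot, z up through the cap. In the rack its foot is 4 mm above the bench and its cap's underside 8 mm above the rack. Two to four of the tubes are present, the others absent (None)
- tube3: clear screw-cap sample tube, 68 mm long, standing in the aluminium rack: body 15 mm across with a tapered foot; white cap 19 mm across on its top 22 mm. Origin at the centre of its foot, z up through the cap. In the rack its foot is 4 mm above the bench and its cap's underside 8 mm above the rack. Two to four of the tubes are present, the others absent (None)
- tube4: clear screw-cap sample tube, 68 mm long, standing in the aluminium rack: body 15 mm across with a tapered foot; white cap 19 mm across on its top 22 mm. Origin at the centre of its foot, z up through the cap. In the rack its foot is 4 mm above the bench and its cap's underside 8 mm above the rack. Two to four of the tubes are present, the others absent (None)
- rack: aluminium block rack on the bench, fixed, 60 mm (x) by 160 mm (y) by 42 mm high, with a row of four 19 mm holes along its y axis, 38 mm apart, 38 mm deep. Its origin is the centre of its underside
- speed (a joint): the speed collar's angle in rad, growing clockwise seen from above, a click every 15 degrees (0.262 rad): 0 is speed 0, 0.262 is speed 1, up to 2.356 for speed 9; speed 6 is 1.571. It starts at 0 to 3, takes about 0.1 N m to turn and springs into the nearest click when let go
- collar (a point): centre of the top of the speed collar, 138 mm above the bench and 150 mm along the mixer's y: black ribbed, round, 43 mm across, 28 mm tall, with a white index line from middle to rim. The line points at the number on the scale around it: 6 straight away from the robot's side (mixer's +x), 0 to the left (mixer's +y), 15 degrees a number, long marks and figures at 0, 3, 6, 9
- dishes: stack of three clear culture dishes, 63 mm across, 40 mm high; bystander, origin at its foot
- jar: small clear jar, 42 mm across, 52 mm high; bystander, origin at its foot
- reagent: amber bottle, 54 mm across, 105 mm high; bystander, origin at its foot
- medium: white bottle, 56 mm across, 100 mm high; bystander, origin at its foot
- timer: flat white timer, 55 mm square, 20 mm high; bystander, origin at its foot
There are look-alikes about, which are no part of the job. Leave any brown, orange or red look-alike of the nut alone.

How it is judged:
By the outcome, as a careful person would: the job done as asked, in the order asked, and still so for the second after the job is handed in, with the robot touching nothing.
Of tube1, tube2, tube3, tube4 only 2 to 4 are there at a start; the rules pass over those that are not, and their reading is None.
At some moment in a run one of nut, disc may be knocked a few centimetres aside while the robot is not near it.
It also fails if it takes over 210 s, if anything falls off the work surface, if the arm or the gripper's body presses on something with over 40 N, if the wrist force passes 120 N, or if a joint passes its speed limit or range.

## Working session

There is one attempt and no reset: what is moved stays moved. The work goes in short steps, Python scripts to look and compute and a tool call to move; the robot and the scene stay as the last step left them, time stands still between calls to the robot, and variables do not carry over. Pictures are saved under pics/ and viewed, at most 14 in all, crops included, and the job is handed in when it is done.

Besides the shell and the picture viewer there is one more tool, called after "Call:" in YAML: its name, and indented under it one key for each argument. jog_arm: Moves the arm, as the interface text tells. Its arguments: {"type":"object","properties":{"steps":{"type":"array","items":{"type":"array","items":{"type":"array","items":{"type":"number"}}}},"squeeze":{"type":"number"}},"required":["steps"]}

```bash
ls; mkdir -p pics
cat > h.py <<'E'
import numpy as np, cv2
from rig import robot
from scipy.spatial.transform import Rotation as R
def st(): return robot.read_state()
def toolT(s=None):
    s=s or st(); T=np.eye(4); q=np.array(s['tcp_rot']); T[:3,:3]=R.from_quat(q[[1,2,3,0]]).as_matrix(); T[:3,3]=s['tool_pos']; return T
def cam(n):
    c=robot.get_calibration(n); K=np.array([[c['fx'],0,c['cx']],[0,c['fy'],c['cy']],[0,0,1]]); D=np.array(c['D'],float)
    T=np.array(c['T']) if 'T' in c else toolT()@np.array(c['tool_from_camera'])
    return K,D,T
def ray(C,px):
    K,D,T=C; u=cv2.undistortPoints(np.array(px,float).reshape(-1,1,2),K,D).reshape(-1,2)
    d=np.c_[u[:,0],-u[:,1],-np.ones(len(u))]@T[:3,:3].T
    return T[:3,3],d
def onz(C,px,z):
    o,d=ray(C,px); return o+d*((z-o[2])/d[:,2])[:,None]
def proj(C,P):
    K,D,T=C; p=(np.array(P,float).reshape(-1,3)-T[:3,3])@T[:3,:3]; p=p*[1,-1,-1]
    return cv2.projectPoints(p,np.zeros(3),np.zeros(3),K,D)[0].reshape(-1,2)
def save(n,im): cv2.imwrite('pics/'+n+'.png',im[...,::-1])
E
python3 - <<'E'
from h import *
s=st(); print(s, robot.grasp_offset)
for n in('scene','top','wrist'):
    C=cam(n); im=robot.capture(n); save(n+'0',im); np.save(n+'0.npy',im); print(n,C[0][0,0],C[1],C[2].round(3))
E
```

```text
pics
{'clock': 0.0, 'joints': array([ 1.13614084,  0.46947784, -0.04859112,  1.53372074,  0.02412443,
        1.14102184, -0.08226165]), 'dq': array([ 0.00078778,  0.00058279,  0.00145117,  0.00215896,  0.00016816,
       -0.00119989,  0.00045943]), 'joint_torque': array([ 9.25309287e-04, -5.07984138e+01, -7.98074738e-02, -2.36157525e+01,
       -6.12215605e-02,  3.79415404e-02,  1.89266975e-04]), 'tool_pos': array([ 0.26624724, -0.6197485 ,  0.29116342]), 'tcp_rot': array([-9.88303874e-04,  9.79482496e-01,  2.01526668e-01, -2.54764219e-04]), 'ft_force': array([-0.68270305, -0.21191712,  0.00313939]), 'torque': array([0.03525358, 0.01068751, 0.0183806 ]), 'gripper_force': 0.0, 'opening': 0.08687718797916417} 0.051
scene 458.32871655420854 [-0.00367051  0.          0.          0.          0.        ] [[ 0.095 -0.728  0.679  1.349]
 [ 0.995  0.059 -0.076 -0.188]
 [ 0.016  0.683  0.731  1.013]
 [ 0.     0.     0.     1.   ]]
top 362.48389689628135 [-0.07240089  0.          0.          0.          0.        ] [[ 0.013  0.996 -0.088  0.444]
 [-1.     0.013  0.006 -0.11 ]
 [ 0.007  0.088  0.996  1.235]
 [ 0.     0.     0.     1.   ]]
wrist 278.9637100286124 [-0.00034604  0.          0.          0.          0.        ] [[ 0.395  0.887  0.237  0.332]
 [-0.918  0.382  0.101 -0.592]
 [-0.001 -0.258  0.966  0.384]
 [ 0.     0.     0.     1.   ]]
```

View pics/top0.png

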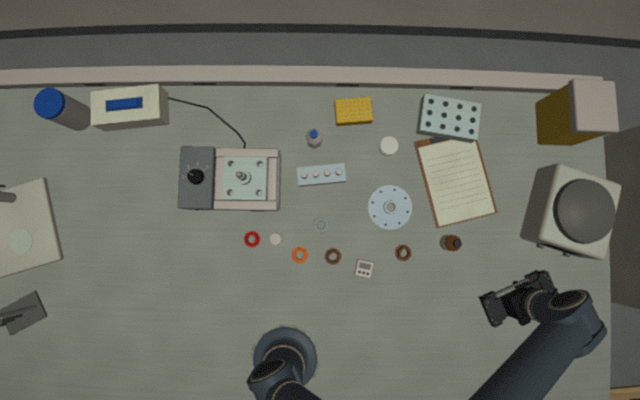

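View pics/scene0.png

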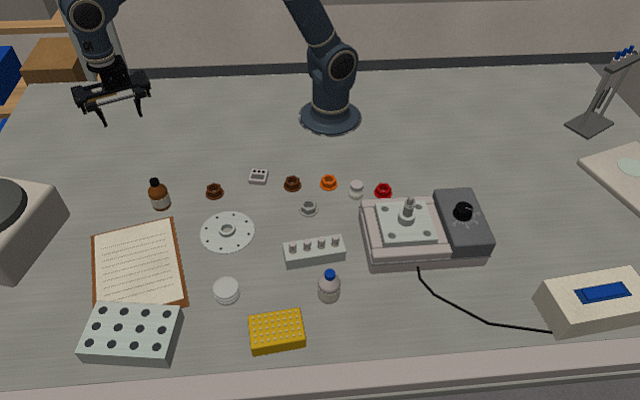

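Top view: mixer at about (228,178) with its stud at (242,176) and collar at (195,176), rack at (321,174) with 4 caps, disc at (390,207). 
Nut candidates: red (251,239), orange (300,255), brown (333,256) and (403,253), bare steel (320,225). By the description it is the grey one at (320,225), which I'll check in a crop.

Run:
```python
from h import *
im=np.load('top0.npy'); sc=np.load('scene0.npy')
a=cv2.resize(im[140:265,175:415],None,fx=3.3,fy=3.3,interpolation=cv2.INTER_CUBIC)[:300*2]
save('topcrop',a)
b=cv2.resize(sc[170:275,190:500],None,fx=2.58,fy=2.58,interpolation=cv2.INTER_CUBIC); save('scenecrop',b)
C=cam('top')
for n,p,z in [('stud',(242,176),.186),('collar',(195,176),.138),('rackL',(304,175),.072),('rackR',(342,173),.072),('disc',(390,207),.01),('nut',(320,225),.026)]:
    print(n,onz(C,[p],z).round(3))
```

```text
stud [[0.587 0.118 0.186]]
collar [[0.592 0.274 0.138]]
rackL [[ 0.609 -0.058  0.072]]
rackR [[ 0.617 -0.181  0.072]]
disc [[ 0.512 -0.349  0.01 ]]
nut [[ 0.448 -0.112  0.026]]
```

View pics/topcrop.png

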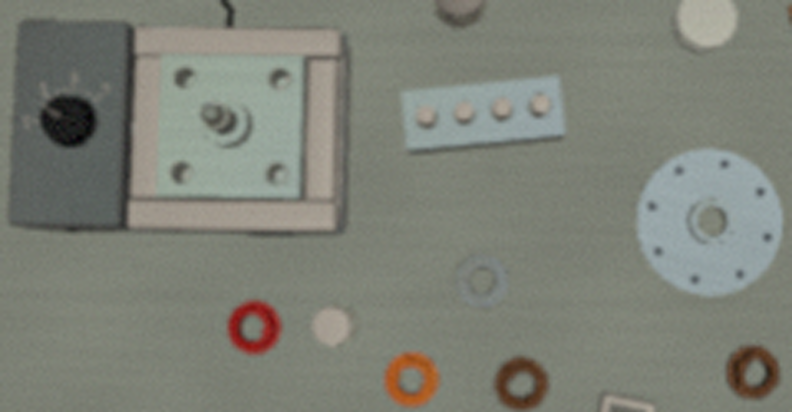

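View pics/scenecrop.png

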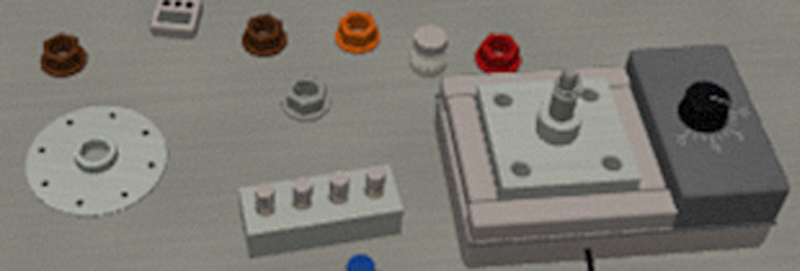

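Crops: bare steel flange nut (confirmed, hex and flange visible) at topcrop (482,280), brown/red/orange look-alikes left alone; four tubes in the rack; collar index near 1–2. Moving above the rack for a close look.

Call:
jog_arm:
  steps:
    - [[0, 0, 0, 0, 0, -0.095, 0], [0, 0, 0, 0, 0, -0.095, 0], [0, 0, 0, 0, 0, -0.095, 0], [0, 0, 0, 0, 0, -0.095, 0], [40, -7, 0, 0, 0, 0, 0], [40, -7, 0, 0, 0, 0, 0], [40, -7, 0, 0, 0, 0, 0], [40, -7, 0, 0, 0, 0, 0]]

```text
clock: 0.82
tool_pos: [0.3603, -0.4856, 0.2919]
tcp_rot: [-0.0, 0.924, 0.383, 0.0]
ft_force: [1.0, 0.8, 0.2]
opening: 0.0869
gripper_force: 0.0
```

Call:
jog_arm:
  steps:
    - [[40, -7, 0, 0, 0, 0, 0], [40, -7, 0, 0, 0, 0, 0], [40, -7, 0, 0, 0, 0, 0], [40, -7, 0, 0, 0, 0, 0], [40, -7, 0, 0, 0, 0, 0], [40, -7, 0, 0, 0, 0, 0], [40, -7, 0, 0, 0, 0, 0], [40, -7, 0, 0, 0, 0, 0]]

```text
clock: 1.48
tool_pos: [0.5469, -0.2195, 0.2922]
tcp_rot: [0.0, 0.924, 0.383, -0.0]
ft_force: [-0.1, 0.0, -0.6]
opening: 0.0871
gripper_force: 0.0
```

Call:
jog_arm:
  steps:
    - [[40, -7, 0, 0, 0, 0, 0], [40, -7, 0, 0, 0, 0, 0], [40, -7, 0, 0, 0, 0, 0], [0, 0, 0, 0, 0, 0, 0], [0, 0, 0, 0, 0, 0, 0], [0, 0, 0, 0, 0, 0, 0]]

```text
clock: 1.98
tool_pos: [0.6159, -0.1221, 0.2917]
tcp_rot: [0.0, 0.924, 0.383, -0.001]
ft_force: [0.1, -0.6, -0.8]
opening: 0.0868
gripper_force: 0.0
```

```bash
cat >> h.py <<'E'
def go(x,y,z,h,s=None):
    "tool-frame shift (mm) and turn (rad) to reach TCP x,y,z heading h deg (tool x in world), pointing down"
    T=toolT(s); h=np.radians(h)
    G=np.array([[np.cos(h),np.sin(h),0],[np.sin(h),-np.cos(h),0],[0,0,-1]])
    d=T[:3,:3].T@(np.array([x,y,z])-T[:3,3])*1000
    rv=R.from_matrix(T[:3,:3].T@G).as_rotvec()
    print('shift',d.round(1),'turn',rv.round(3),'now',T[:3,3].round(4),'head',np.degrees(np.arctan2(T[1,0],T[0,0])).round(2))
E
python3 - <<'E'
from h import *
s=st(); print(s['joints'].round(2)); go(.613,-.12,.29,45)
im=robot.capture('wrist'); np.save('w1.npy',im); save('w1',im)
C=cam('wrist'); print(proj(C,[[.587,.118,.186],[.512,-.349,.018],[.448,-.112,.026],[.613,-.12,.072]]).round(0))
E
```

```text
[ 0.38  0.42 -0.34  1.64  0.15  1.12 -0.79]
shift [-0.6 -3.5  1.7] turn [-0.     0.001  0.   ] now [ 0.6159 -0.1221  0.2917] head 45.02
[[  6.  -9.]
 [374. 327.]
 [228. 258.]
 [315. 188.]]
```

View pics/w1.png

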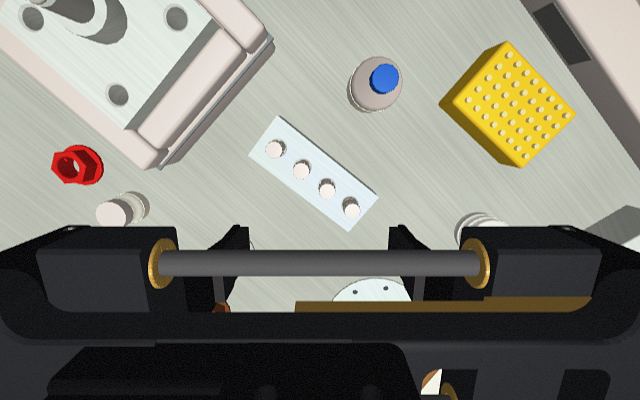

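Wrist view: tube caps at (276,149), (302,170), (327,187), (352,208); block holes at (32,18), (176,17), (118,95). Measuring both by masks.

Run:
```python
from h import *
im=np.load('w1.npy'); C=cam('wrist'); f=im.astype(int)
print([im[p[1],p[0]] for p in [(276,147),(262,152),(118,95),(130,80)]])
# caps: pinkish within rack area
m=((f[...,0]-f[...,2])>6)&(f.sum(2)>450); roi=np.zeros_like(m); roi[125:225,250:375]=1
k=cv2.morphologyEx((m&roi).astype(np.uint8),cv2.MORPH_OPEN,np.ones((3,3)))
n,l,s,c=cv2.connectedComponentsWithStats(k)
for i in range(1,n):
    if s[i,4]>40: print('cap',s[i],c[i].round(1))
g=cv2.cvtColor(im,cv2.COLOR_RGB2GRAY)
for (x,y) in [(118,95),(176,17),(32,18)]:
    x0,y0=max(x-20,0),max(y-20,0); sub=g[y0:y+20,x0:x+20]
    t,b=cv2.threshold(sub,0,255,cv2.THRESH_BINARY_INV+cv2.THRESH_OTSU)
    n,l,s,c=cv2.connectedComponentsWithStats(b); i=l[y-y0,x-x0]; 
    cs,_=cv2.findContours((l==i).astype(np.uint8),0,2); e=cv2.fitEllipse(max(cs,key=len)); p=np.array(e[0])+[x0,y0]
    print('hole',p.round(1),np.round(e[1],1),onz(C,[p],.1).round(4))
for p in [(276,149),(302,170),(327,187),(352,208)]: print(onz(C,[p],.07).round(4))
save('w1c',cv2.resize(im[120:235,245:385],None,fx=5,fy=5,interpolation=cv2.INTER_NEAREST))
```

```text
[array([242, 235, 229], dtype=uint8), array([225, 237, 233], dtype=uint8), array([119, 121, 115], dtype=uint8), array([224, 232, 224], dtype=uint8)]
cap [250 125  17  17 176] [256.5 132.2]
cap [ 297  125   78   63 1823] [346.7 144.6]
cap [266 141  16  17 222] [273.5 149.2]
cap [329 152  10   7  43] [333.7 154.9]
cap [ 250  160   85   65 2253] [278.8 201.8]
cap [293 163  16  16 207] [300.6 170.4]
cap [319 184  16  15 190] [326.6 190.8]
cap [345 204  15  14 176] [352.  210.5]
cap [360 211  15  14 118] [368.2 218. ]
hole [117.9  94.9] [17.7 22. ] [[0.5496 0.0819 0.1   ]]
hole [176.4  18.4] [19.8 24.4] [[0.641  0.0819 0.1   ]]
hole [32.6 18.4] [18.8 25.2] [[0.5497 0.1734 0.1   ]]
[[ 0.614  -0.0587  0.07  ]]
[[ 0.6175 -0.0955  0.07  ]]
[[ 0.6237 -0.1296  0.07  ]]
[[ 0.6267 -0.1684  0.07  ]]
```

View pics/w1c.png

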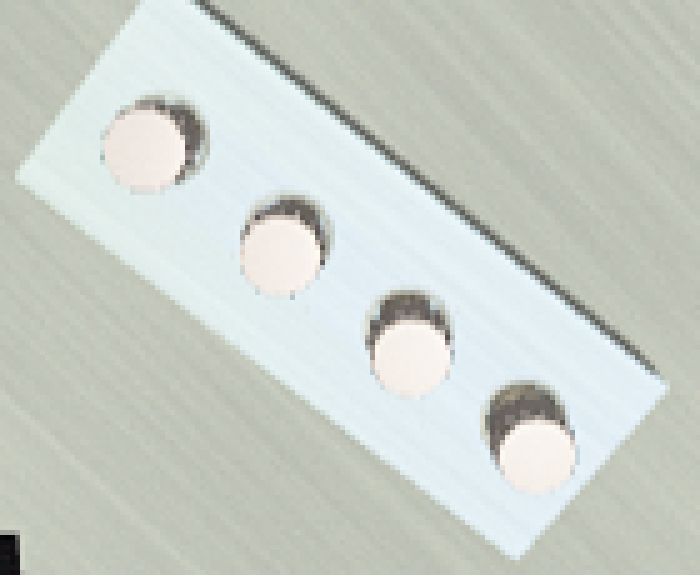

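Run:
```python
from h import *
C=cam('wrist'); P=onz(C,[(273.5,149.2),(300.6,170.4),(326.6,190.8),(352,210.5)],.072)
print(P.round(4), np.linalg.norm(np.diff(P,axis=0),axis=1).round(4))
go(*P[0,:2],.20,45); go(*P[0,:2],.123,45)
```

```text
[[ 0.6122 -0.0569  0.072 ]
 [ 0.6164 -0.0945  0.072 ]
 [ 0.6205 -0.1321  0.072 ]
 [ 0.6248 -0.17    0.072 ]] [0.0378 0.0378 0.0382]
shift [ 44.5 -49.3  91.8] turn [-0.     0.002 -0.002] now [ 0.6156 -0.1231  0.2918] head 44.91
shift [ 44.6 -49.3 168.8] turn [-0.     0.002 -0.002] now [ 0.6156 -0.1231  0.2918] head 44.91
```

Call:
jog_arm:
  steps:
    - [[22, -25, 30, 0, 0, 0, 0], [22, -24, 30, 0, 0, 0, 0], [0, 0, 30, 0, 0, 0, 0], [0, 0, 30, 0, 0, 0, 0], [0, 0, 25, 0, 0, 0, 0], [0, 0, 24, 0, 0, 0, 0], [0, 0, 0, 0, 0, 0, 0], [0, 0, 0, 0, 0, 0, 0]]
  squeeze: 15

```text
clock: 2.7
tool_pos: [0.612, -0.062, 0.1264]
tcp_rot: [-0.0, 0.924, 0.382, -0.001]
ft_force: [0.7, 0.4, 0.8]
opening: 0.0869
gripper_force: 0.0
```

Call:
jog_arm:
  steps:
    - [[0, 0, 0, 0, 0, 0, 255], [0, 0, 0, 0, 0, 0, 255], [0, 0, 0, 0, 0, 0, 255], [0, 0, 0, 0, 0, 0, 255], [0, 0, 0, 0, 0, 0, 255], [0, 0, 0, 0, 0, 0, 255], [0, 0, 0, 0, 0, 0, 255], [0, 0, 0, 0, 0, 0, 255]]

```text
clock: 3.37
tool_pos: [0.613, -0.06, 0.1272]
tcp_rot: [0.0, 0.924, 0.383, 0.0]
ft_force: [0.4, 0.4, -0.7]
opening: 0.0414
gripper_force: 0.0
```

Run:
```python
from h import *
s=st(); print(s['opening'],s['gripper_force'],s['ft_force']); go(.6122,-.0569,.123,45); go(.641,.1734,.33,45)
```

```text
0.04143883755469747 0.0 [ 0.35462161  0.3632407  -0.65260462]
shift [ 1.6 -2.8  4.2] turn [ 0. -0.  0.] now [ 0.613  -0.06    0.1272] head 45.03
shift [ 184.9 -145.1 -202.8] turn [ 0. -0.  0.] now [ 0.613  -0.06    0.1272] head 45.03
```

Call:
jog_arm:
  steps:
    - [[1.6, -2.8, 4.2, 0, 0, 0, 150], [0, 0, 0, 0, 0, 0, 150], [0, 0, 0, 0, 0, 0, 150], [0, 0, 0, 0, 0, 0, 150]]

```text
clock: 3.7
tool_pos: [0.6121, -0.0568, 0.1227]
tcp_rot: [-0.0, 0.924, 0.383, -0.0]
ft_force: [0.4, 1.0, 0.6]
opening: 0.0363
gripper_force: 0.0
```

Run:
```python
from h import *
s=st(); print(s['opening'],s['gripper_force'],s['ft_force']); go(.6122,-.0569,.123,45)
```

```text
0.03625763233705563 0.0 [0.37574745 0.97175904 0.62915795]
shift [ 0.   0.2 -0.3] turn [-0.     0.     0.001] now [ 0.6121 -0.0568  0.1227] head 45.04
```

Call:
jog_arm:
  steps:
    - [[0, 0, 0, 0, 0, 0, 255], [0, 0, 0, 0, 0, 0, 255], [0, 0, 0, 0, 0, 0, 255], [0, 0, 0, 0, 0, 0, 255], [0, 0, 0, 0, 0, 0, 255], [0, 0, -30, 0, 0, 0, 255], [0, 0, -40, 0, 0, 0, 255], [0, 0, -40, 0, 0, 0, 255]]

```text
clock: 4.37
tool_pos: [0.6113, -0.0568, 0.2331]
tcp_rot: [-0.001, 0.924, 0.383, -0.001]
ft_force: [0.8, -0.3, 1.0]
opening: 0.0182
gripper_force: 15.0
```

Call:
jog_arm:
  steps:
    - [[0, 0, -40, 0, 0, 0, 255], [0, 0, -40, 0, 0, 0, 255], [31, -24, -8, 0, 0, 0, 255], [31, -24, -5, 0, 0, 0, 255], [31, -24, 0, 0, 0, 0, 255], [31, -24, 0, 0, 0, 0, 255], [31, -24, 0, 0, 0, 0, 255], [28, -22, 0, 0, 0, 0, 255]]

```text
clock: 5.03
tool_pos: [0.6407, 0.1754, 0.3261]
tcp_rot: [-0.0, 0.924, 0.383, 0.0]
ft_force: [0.4, 0.2, -0.6]
opening: 0.0187
gripper_force: 15.0
```

Call:
jog_arm:
  steps:
    - [[0, 0, 30, 0, 0, 0, 255], [0, 0, 10, 0, 0, 0, 255], [0, 0, 0, 0, 0, 0, 255], [0, 0, 0, 0, 0, 0, 255]]

```text
clock: 5.37
tool_pos: [0.6412, 0.1711, 0.2854]
tcp_rot: [0.0, 0.924, 0.382, -0.001]
ft_force: [0.1, -0.2, -0.5]
opening: 0.0184
gripper_force: 15.0
```

Run:
```python
from h import *
s=st(); print(s['opening'],s['gripper_force'],s['ft_force']); go(.641,.1734,.175,45)
C=cam('wrist'); im=robot.capture('wrist'); np.save('w2.npy',im); save('w2',im)
print(proj(C,[[.5496,.0819,.1],[.641,.0819,.1],[.5497,.1734,.1],[.641,.1734,.1],[.5953,.1277,.186],[.5953,.2777,.138]]).round(0))
```

```text
0.018410071206326973 14.997122883796692 [ 0.14539493 -0.17939059 -0.49303597]
shift [  1.7  -1.7 110.4] turn [ 0.     0.002 -0.002] now [0.6412 0.1711 0.2854] head 44.9
[[317. 304.]
 [376. 252.]
 [257. 252.]
 [316. 194.]
 [316. 300.]
 [192. 158.]]
```

View pics/w2.png

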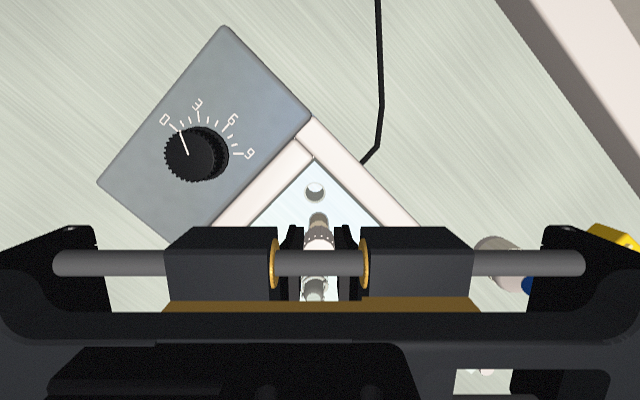

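View: hole2 at (315,191), stud at (316,300), collar at (193,154) with its index near 1. Refining hole2 before inserting.

```bash
cat >> h.py <<'E'
def hole(im,C,x,y,z=.1,r=18):
    g=cv2.cvtColor(im,cv2.COLOR_RGB2GRAY); x0,y0=max(x-r,0),max(y-r,0); sub=g[y0:y+r,x0:x+r]
    _,b=cv2.threshold(sub,0,255,cv2.THRESH_BINARY_INV+cv2.THRESH_OTSU)
    n,l,s,c=cv2.connectedComponentsWithStats(b); i=1+np.argmax(s[1:,4])
    cs,_=cv2.findContours((l==i).astype(np.uint8),0,2); k=cv2.convexHull(max(cs,key=len)); e=cv2.fitEllipse(k); p=np.array(e[0])+[x0,y0]
    print('hole',p.round(1),np.round(e[1],1),onz(C,[p],z).round(4))
E
python3 - <<'E'
from h import *
im=np.load('w2.npy'); C=cam('wrist'); hole(im,C,315,191,r=15)
b=(im[175:207,298:334].min(2)); print(b[::2,::2])
E
```

```text
hole [314.2 192.1] [17.4 18.2] [[0.6418 0.1766 0.1   ]]
[[108 226 241 241 241 240 243 240 239 240 240 240 242 237 237 223 107 110]
 [223 240 237 240 241 241 240 242 239 239 240 240 241 242 237 237 221 108]
 [242 237 238 237 238 241 242 240 243 240 239 239 240 241 242 237 237 222]
 [239 239 238 240 237 239 242 239 237 241 241 240 240 240 241 242 237 236]
 [239 240 239 237 239 236 220 233 235 227 225 232 242 241 240 241 241 237]
 [239 239 240 240 233 227 244 246 246 244 244 229 225 241 241 240 241 242]
 [240 238 241 239 215 237 241 240 244 245 243 240 202 232 241 241 240 241]
 [241 239 240 226 129 106 242 246 239 244 248 235  98 208 242 240 241 241]
 [241 240 238 222 113 116 111 189 221 223 166 110 111 207 246 241 240 240]
 [242 240 242 224 113 116 117 115 120 118 115 116 111 206 241 243 242 242]
 [242 242 240 218 137 114 119 117 117 119 119 118 109 196 244 241 244 242]
 [240 243 241 237 222 111 114 119 117 118 119 112 178 210 241 243 240 244]
 [239 242 242 244 227 191 125 119 119 115 115 178 195 240 238 240 243 239]
 [239 237 241 243 244 229 212 185 175 183 201 218 236 240 238 238 240 242]
 [240 239 239 240 243 244 239 228 227 227 235 240 239 237 239 240 236 241]
 [241 240 240 239 240 243 243 240 241 243 241 241 239 240 238 239 240 237]]
```

Call:
jog_arm:
  steps:
    - [[3.6, -3, 20, 0, 0, 0, 255], [0, 0, 20, 0, 0, 0, 255], [0, 0, 17, 0, 0, 0, 255], [0, 0, 0, 0, 0, 0, 255], [0, 0, 0, 0, 0, 0, 255]]

```text
clock: 5.83
tool_pos: [0.642, 0.1763, 0.2296]
tcp_rot: [0.0, 0.924, 0.382, 0.0]
ft_force: [0.7, 0.0, 0.5]
opening: 0.018
gripper_force: 15.0
```

Run:
```python
from h import *
s=st(); print(s['ft_force']); go(.6416,.1760,.175,45)
C=cam('wrist'); im=robot.capture('wrist'); save('w3',cv2.resize(im[120:300,220:420],None,fx=3,fy=3))
print(proj(C,[[.6416,.176,.1]]))
```

```text
[0.69094045 0.00681634 0.52776323]
shift [-0.5 -0.1 54.6] turn [ 0.001 -0.    -0.002] now [0.642  0.1763 0.2296] head 44.91
[[317.83121598 213.18226488]]
```

View pics/w3.png

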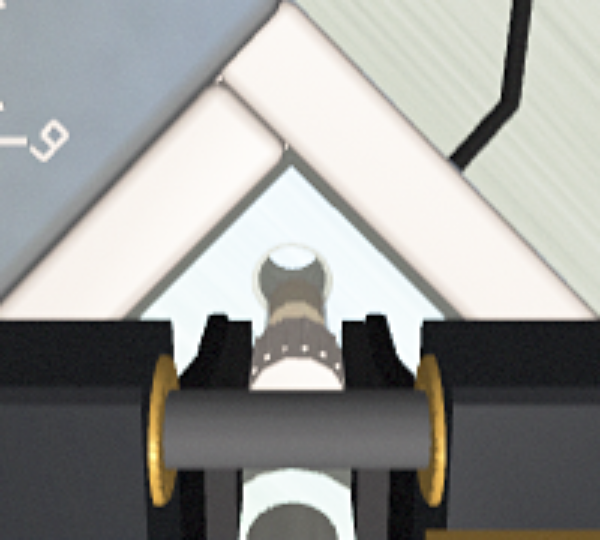

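Tube foot sits over hole2, about 1 mm to the right of its centre. Shifting and lowering.

Call:
jog_arm:
  steps:
    - [[0, -1, 8, 0, 0, 0, 255], [0, 0, 8, 0, 0, 0, 255], [0, 0, 8, 0, 0, 0, 255], [0, 0, 8, 0, 0, 0, 255], [0, 0, 0, 0, 0, 0, 255]]

```text
clock: 6.3
tool_pos: [0.6398, 0.1777, 0.1946]
tcp_rot: [-0.0, 0.924, 0.383, -0.002]
ft_force: [-0.5, -0.4, -0.7]
opening: 0.0183
gripper_force: 15.0
```

Call:
jog_arm:
  steps:
    - [[0, 0, 8, 0, 0, 0, 255], [0, 0, 8, 0, 0, 0, 255], [0, 0, 5, 0, 0, 0, 255], [0, 0, 0, 0, 0, 0, 255], [0, 0, 0, 0, 0, 0, 255]]

```text
clock: 6.72
tool_pos: [0.6406, 0.1782, 0.1753]
tcp_rot: [0.0, 0.924, 0.383, -0.0]
ft_force: [1.1, -0.7, -0.9]
opening: 0.0185
gripper_force: 15.0
```

Call:
jog_arm:
  steps:
    - [[0, 0, 0, 0, 0, 0, 120], [0, 0, 0, 0, 0, 0, 120], [0, 0, 0, 0, 0, 0, 120], [0, 0, 0, 0, 0, 0, 120], [0, 0, -30, 0, 0, 0, 120], [0, 0, -35, 0, 0, 0, 120], [0, 0, -35, 0, 0, 0, 120], [0, 0, -10, 0, 0, 0, 120]]

```text
clock: 7.38
tool_pos: [0.6428, 0.1797, 0.2925]
tcp_rot: [0.0, 0.924, 0.383, 0.005]
ft_force: [1.3, 1.2, -0.3]
opening: 0.0458
gripper_force: 0.0
```

Call:
jog_arm:
  steps:
    - [[-30, 25, 0, 0, 0, 0, 120], [-30, 25, 0, 0, 0, 0, 120], [-30, 25, 0, 0, 0, 0, 120], [-30, 25, 0, 0, 0, 0, 120], [-30, 25, 0, 0, 0, 0, 120], [-30, 25, 0, 0, 0, 0, 120], [-30, 26, 0, 0, 0, 0, 120], [0, 0, 0, 0, 0, 0, 120]]

```text
clock: 8.05
tool_pos: [0.6156, -0.1063, 0.2855]
tcp_rot: [0.003, 0.927, 0.376, -0.002]
ft_force: [-0.3, -2.3, -0.5]
opening: 0.0461
gripper_force: 0.0
```

Call:
jog_arm:
  steps:
    - [[0, 0, 0, 0, 0, 0, 120], [0, 0, 0, 0, 0, 0, 120]]

```text
clock: 8.22
tool_pos: [0.6168, -0.0942, 0.286]
tcp_rot: [-0.0, 0.924, 0.383, 0.0]
ft_force: [0.6, 0.8, -1.3]
opening: 0.0464
gripper_force: 0.0
```

Run:
```python
from h import *
s=st(); print(s['opening']); go(.6164,-.0945,.123,45)
C=cam('wrist'); im=robot.capture('wrist'); np.save('w4.npy',im); save('w4',im)
print(proj(C,[[.6164,-.0945,.072],[.6205,-.1321,.072],[.6248,-.17,.072],[.641,.177,.124],[.5496,.0825,.1]]).round(0))
```

```text
0.046420514072750926
shift [-6.00e-01 -1.00e-01  1.63e+02] turn [-0.    -0.001  0.   ] now [ 0.6168 -0.0942  0.286 ] head 45.02
[[318. 190.]
 [344. 210.]
 [369. 230.]
 [ 87. -65.]
 [138. 118.]]
```

View pics/w4.png

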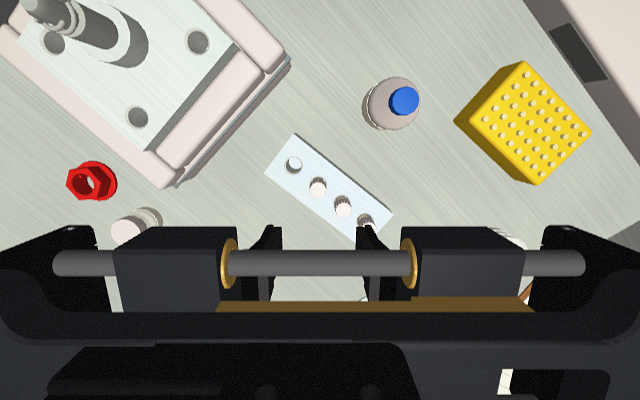

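Rack view: first tube gone, cap B at about (317,187), mixer holes at (138,118), (198,42), (55,42). Measuring them.

```bash
cat >> h.py <<'E'
def cap(im,C,x,y,z=.072,r=16):
    f=im[y-r:y+r,x-r:x+r].astype(int); m=(((f[...,0]-f[...,2])>6)&(f.sum(2)>450)).astype(np.uint8)
    m=cv2.morphologyEx(m,cv2.MORPH_OPEN,np.ones((3,3))); n,l,s,c=cv2.connectedComponentsWithStats(m); i=l[r,r]
    p=c[i]+[x-r,y-r]; print('cap',p.round(1),s[i],onz(C,[p],z).round(4))
E
python3 - <<'E'
from h import *
im=np.load('w4.npy'); C=cam('wrist')
cap(im,C,317,187); cap(im,C,343,209)
for p in [(138,118),(198,42),(55,42)]: hole(im,C,*p)
hole(im,C,294,164,z=.042,r=13)
E
```

```text
cap [317.4 189.4] [  9  11  16  16 196] [[ 0.6168 -0.0919  0.072 ]]
cap [343.2 209.5] [  9  10  16  14 180] [[ 0.6211 -0.1296  0.072 ]]
hole [137.7 117.1] [18.5 21.7] [[0.5494 0.0843 0.1   ]]
hole [197.5  42.2] [20.3 24. ] [[0.6407 0.0846 0.1   ]]
hole [58.2 37.6] [26.3 33.9] [[0.5551 0.1749 0.1   ]]
hole [292.8 165.4] [14.2 15.9] [[ 0.6117 -0.0547  0.042 ]]
```

Call:
jog_arm:
  steps:
    - [[0.5, -1, 40, 0, 0, 0, 120], [0, 0, 40, 0, 0, 0, 120], [0, 0, 40, 0, 0, 0, 120], [0, 0, 33, 0, 0, 0, 120], [0, 0, 10, 0, 0, 0, 120], [0, 0, 0, 0, 0, 0, 120], [0, 0, 0, 0, 0, 0, 255], [0, 0, 0, 0, 0, 0, 255]]

```text
clock: 8.93
tool_pos: [0.6184, -0.0928, 0.1255]
tcp_rot: [0.001, 0.924, 0.383, 0.002]
ft_force: [-0.5, -0.7, 0.9]
opening: 0.0395
gripper_force: 0.0
```

Call:
jog_arm:
  steps:
    - [[0, 0, 0, 0, 0, 0, 255], [0, 0, 0, 0, 0, 0, 255], [0, 0, 0, 0, 0, 0, 255], [0, 0, 0, 0, 0, 0, 255], [0, 0, 0, 0, 0, 0, 255], [0, 0, 0, 0, 0, 0, 255]]

```text
clock: 9.43
tool_pos: [0.6172, -0.0936, 0.1241]
tcp_rot: [0.0, 0.924, 0.383, 0.001]
ft_force: [-0.1, -0.6, 5.6]
opening: 0.0187
gripper_force: 15.0
```

Run:
```python
from h import *
s=st(); print(s['opening'],s['gripper_force']); go(.5495,.0835,.23,45)
```

```text
0.018716836908595727 15.006463676691055
shift [  77.5 -172.9 -106. ] turn [ 0.002 -0.001  0.   ] now [ 0.6172 -0.0936  0.1241] head 45.02
```

Call:
jog_arm:
  steps:
    - [[0, 0, -30, 0, 0, 0, 255], [0, 0, -35, 0, 0, 0, 255], [0, 0, -35, 0, 0, 0, 255], [0, 0, -30, 0, 0, 0, 255], [15.5, -34.6, 0, 0, 0, 0, 255], [15.5, -34.6, 0, 0, 0, 0, 255], [15.5, -34.6, 0, 0, 0, 0, 255], [15.5, -34.6, 0, 0, 0, 0, 255]]

```text
clock: 10.1
tool_pos: [0.5614, 0.0491, 0.253]
tcp_rot: [0.0, 0.924, 0.382, 0.0]
ft_force: [1.1, 0.7, 1.1]
opening: 0.0186
gripper_force: 15.0
```

Call:
jog_arm:
  steps:
    - [[15.5, -34.6, 0, 0, 0, 0, 255], [0, 0, 0, 0, 0, 0, 255], [0, 0, 12, 0, 0, 0, 255], [0, 0, 12, 0, 0, 0, 255], [0, 0, 0, 0, 0, 0, 255], [0, 0, 0, 0, 0, 0, 255]]

```text
clock: 10.6
tool_pos: [0.5485, 0.0815, 0.2271]
tcp_rot: [-0.0, 0.924, 0.382, -0.002]
ft_force: [0.4, -1.1, 0.8]
opening: 0.0187
gripper_force: 15.0
```

Run:
```python
from h import *
s=st(); print(s['opening'],s['ft_force']); go(.5495,.0835,.175,45)
C=cam('wrist'); im=robot.capture('wrist'); save('w5',cv2.resize(im[120:300,220:420],None,fx=3,fy=3))
print((proj(C,[[.5495,.0835,.1]])-[220,120])*3)
```

```text
0.018736938648498694 [ 0.39301283 -1.14200446  0.80931345]
shift [ 2.3 -0.7 52.1] turn [-0.002  0.003 -0.002] now [0.5485 0.0815 0.2271] head 44.86
[[292.002771   271.96329018]]
```

View pics/w5.png

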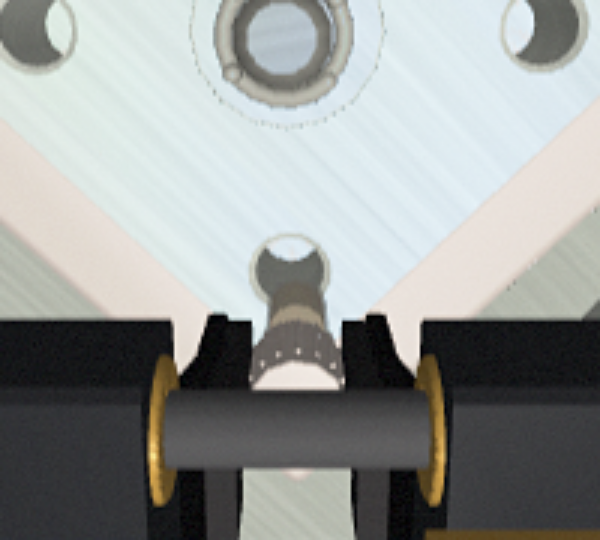

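Foot is ~2 mm right of hole0's centre. Shifting accordingly and inserting.

Call:
jog_arm:
  steps:
    - [[2.3, -1.9, 8, 0, 0, 0, 255], [0, 0, 8, 0, 0, 0, 255], [0, 0, 8, 0, 0, 0, 255], [0, 0, 8, 0, 0, 0, 255], [0, 0, 0, 0, 0, 0, 255]]

```text
clock: 11.07
tool_pos: [0.5481, 0.086, 0.1948]
tcp_rot: [-0.0, 0.924, 0.383, -0.002]
ft_force: [0.7, -0.1, -0.1]
opening: 0.0185
gripper_force: 15.0
```

Call:
jog_arm:
  steps:
    - [[0, 0, 8, 0, 0, 0, 255], [0, 0, 8, 0, 0, 0, 255], [0, 0, 3, 0, 0, 0, 255], [0, 0, 0, 0, 0, 0, 255], [0, 0, 0, 0, 0, 0, 255]]

```text
clock: 11.48
tool_pos: [0.5492, 0.0866, 0.1778]
tcp_rot: [-0.0, 0.924, 0.383, -0.0]
ft_force: [-0.7, -0.9, -0.4]
opening: 0.0187
gripper_force: 15.0
```

Call:
jog_arm:
  steps:
    - [[0, 0, 0, 0, 0, 0, 120], [0, 0, 0, 0, 0, 0, 120], [0, 0, 0, 0, 0, 0, 120], [0, 0, 0, 0, 0, 0, 120], [0, 0, -30, 0, 0, 0, 120], [0, 0, -35, 0, 0, 0, 120], [0, 0, -35, 0, 0, 0, 120], [0, 0, -5, 0, 0, 0, 120]]

```text
clock: 12.15
tool_pos: [0.5519, 0.0876, 0.2894]
tcp_rot: [0.001, 0.924, 0.383, 0.006]
ft_force: [0.7, 1.1, 1.0]
opening: 0.0458
gripper_force: 0.0
```

Call:
jog_arm:
  steps:
    - [[0, 0, 0, 0, 0, -0.12, 120], [0, 0, 0, 0, 0, -0.12, 120], [0, 0, 0, 0, 0, -0.12, 120], [0, 0, 0, 0, 0, -0.12, 120], [0, 0, 0, 0, 0, -0.12, 120], [0, 0, 0, 0, 0, -0.12, 120], [0, 0, 0, 0, 0, -0.12, 120], [0, 0, 0, 0, 0, -0.12, 120]]

```text
clock: 12.82
tool_pos: [0.549, 0.0864, 0.2828]
tcp_rot: [0.0, 0.64, 0.768, -0.0]
ft_force: [-0.1, 0.2, 0.1]
opening: 0.0461
gripper_force: 0.0
```

Call:
jog_arm:
  steps:
    - [[0, 0, 0, 0, 0, -0.12, 120], [0, 0, 0, 0, 0, -0.12, 120], [0, 0, 0, 0, 0, -0.12, 120], [0, 0, 0, 0, 0, -0.12, 120], [0, 0, 0, 0, 0, -0.12, 120], [0, 0, 0, 0, 0, 0, 120], [0, 0, 0, 0, 0, 0, 120]]

```text
clock: 13.4
tool_pos: [0.5491, 0.0863, 0.2827]
tcp_rot: [-0.0, 0.389, 0.921, 0.0]
ft_force: [0.7, 0.2, 0.3]
opening: 0.046
gripper_force: 0.0
```

Run:
```python
from h import *
s=st(); print(s['opening'],s['joints'].round(2)); go(.6208,-.1285,.275,135)
```

```text
0.04597359120985427 [ 0.35  0.38 -0.75  1.8   0.29  1.08  0.27]
shift [-203.9  -98.4    7.7] turn [-0.    -0.    -0.014] now [0.5491 0.0863 0.2827] head 134.21
```

Call:
jog_arm:
  steps:
    - [[-34, -16.4, 0, 0, 0, -0.014, 120], [-34, -16.4, 0, 0, 0, 0, 120], [-34, -16.4, 0, 0, 0, 0, 120], [-34, -16.4, 0, 0, 0, 0, 120], [-34, -16.4, 0, 0, 0, 0, 120], [-34, -16.4, 0, 0, 0, 0, 120], [0, 0, 0, 0, 0, 0, 120], [0, 0, 0, 0, 0, 0, 120]]

```text
clock: 14.07
tool_pos: [0.6242, -0.1306, 0.2821]
tcp_rot: [-0.0, 0.385, 0.923, -0.0]
ft_force: [0.3, 0.9, -0.2]
opening: 0.0458
gripper_force: 0.0
```

Run:
```python
from h import *
go(.6208,-.1285,.1235,135)
C=cam('wrist'); im=robot.capture('wrist'); np.save('w6.npy',im)
P=proj(C,[[.6211,-.130,.072],[.6248,-.168,.072]]).round(0).astype(int); print(P)
for p in P: cap(im,C,*p)
```

```text
shift [  3.9  -0.8 158.6] turn [-0.001 -0.    -0.005] now [ 0.6242 -0.1306  0.2821] head 134.74
[[316 187]
 [295 213]]
cap [315.1 187.5] [  8   9  16  16 206] [[ 0.6201 -0.131   0.072 ]]
cap [294.6 212.9] [  8   9  16  15 192] [[ 0.6243 -0.1686  0.072 ]]
```

Call:
jog_arm:
  steps:
    - [[3.5, -2.5, 35, 0, 0, -0.005, 120], [0, 0, 40, 0, 0, 0, 120], [0, 0, 40, 0, 0, 0, 120], [0, 0, 30, 0, 0, 0, 120], [0, 0, 12, 0, 0, 0, 120], [0, 0, 0, 0, 0, 0, 120], [0, 0, 0, 0, 0, 0, 255], [0, 0, 0, 0, 0, 0, 255]]

```text
clock: 14.78
tool_pos: [0.6215, -0.1257, 0.1285]
tcp_rot: [0.002, 0.378, 0.926, 0.001]
ft_force: [-0.2, 0.2, 0.6]
opening: 0.0389
gripper_force: 0.0
```

Call:
jog_arm:
  steps:
    - [[0, 0, 0, 0, 0, 0, 255], [0, 0, 0, 0, 0, 0, 255], [0, 0, 0, 0, 0, 0, 255], [0, 0, 0, 0, 0, 0, 255], [0, 0, 0, 0, 0, 0, 255], [0, 0, 0, 0, 0, 0, 255], [0, 0, -30, 0, 0, 0, 255], [0, 0, -30, 0, 0, 0, 255]]

```text
clock: 15.45
tool_pos: [0.6187, -0.1266, 0.1848]
tcp_rot: [-0.002, 0.379, 0.926, -0.0]
ft_force: [-0.3, 0.6, 0.6]
opening: 0.0187
gripper_force: 14.9
```

Call:
jog_arm:
  steps:
    - [[0, 0, -40, 0, 0, 0, 255], [0, 0, -35, 0, 0, 0, 255], [0, 0, 0, 0, 0, 0, 255], [0, 0, 0, 0, 0, 0, 255]]

```text
clock: 15.78
tool_pos: [0.6209, -0.1263, 0.2635]
tcp_rot: [0.003, 0.379, 0.926, 0.001]
ft_force: [-1.2, 0.3, -1.6]
opening: 0.0182
gripper_force: 14.9
```

Run:
```python
from h import *
s=st(); print(s['opening'],s['gripper_force'],s['ft_force']); go(.6406,.0866,.24,135); go(.549,.178,.24,135)
```

```text
0.018171513419645485 14.892005771398544 [-1.19670164  0.34811044 -1.61967708]
shift [135.3 165.5  23.4] turn [0.003 0.004 0.009] now [ 0.6209 -0.1263  0.2635] head 135.49
shift [264.7 166.5  22.8] turn [0.003 0.004 0.009] now [ 0.6209 -0.1263  0.2635] head 135.49
```

Call:
jog_arm:
  steps:
    - [[22.5, 27.6, 0, 0, 0, 0.009, 255], [22.5, 27.6, 0, 0, 0, 0, 255], [22.5, 27.6, 0, 0, 0, 0, 255], [22.5, 27.6, 0, 0, 0, 0, 255], [22.5, 27.6, 0, 0, 0, 0, 255], [22.5, 27.6, 0, 0, 0, 0, 255], [0, 0, 15, 0, 0, 0, 255], [0, 0, 15, 0, 0, 0, 255]]

```text
clock: 16.45
tool_pos: [0.6404, 0.0902, 0.2297]
tcp_rot: [-0.001, 0.38, 0.925, 0.001]
ft_force: [-0.4, -1.1, -1.7]
opening: 0.0183
gripper_force: 14.9
```

Call:
jog_arm:
  steps:
    - [[0, 0, 5, 0, 0, 0, 255], [0, 0, 0, 0, 0, 0, 255], [0, 0, 0, 0, 0, 0, 255], [0, 0, 0, 0, 0, 0, 255]]

```text
clock: 16.78
tool_pos: [0.6415, 0.0855, 0.2262]
tcp_rot: [0.0, 0.383, 0.924, 0.0]
ft_force: [-0.5, -0.0, -0.8]
opening: 0.0185
gripper_force: 14.9
```

Run:
```python
from h import *
s=st(); print(s['opening'],s['ft_force']); go(.6406,.0866,.177,135)
C=cam('wrist'); im=robot.capture('wrist'); c=cv2.resize(im[120:300,220:420],None,fx=3,fy=3); save('w7',c)
print((proj(C,[[.6406,.0866,.1]])-[220,120])*3)
g=im.min(2); print(g[196:240:3,296:340:2])
```

```text
0.018489918434562297 [-0.45454113 -0.03153248 -0.77557211]
shift [ 1.4  0.1 49.2] turn [ 0.001  0.    -0.001] now [0.6415 0.0855 0.2262] head 134.92
[[292.97470096 272.98370915]]
[[227 225 225 220 226 222 222 223 222 222 224 224 225 224 223 221 221 217
  217 223 222 217]
 [227 223 223 223 223 223 223 223 224 220 221 221 222 223 221 219 217 219
  222 220 218 221]
 [221 224 223 221 223 225 203 192 193 224 216 211 217 195 205 220 220 221
  218 222 223 221]
 [222 222 223 224 223 171 115 219 227 227 221 218 228 230 146 197 218 218
  223 221 226 222]
 [222 223 222 224 169 101  97  97 114 193 200 201 143  94 105 105 198 224
  223 226 221 225]
 [222 222 224 216 179  94  99 100 106 101 104 102 104 102 105 108 203 222
  221 222 225 225]
 [221 222 224 218 177  94 100 101 100  99  98 103 102 104 103 103 207 218
  225 223 225 225]
 [222 226 223 224 166 129 100  96  90  89  87  87  86  94 100 127 197 227
  224 223 222 222]
 [225 220 223 222 208 162 108  86  89  90  87  88  87  86 102 200 221 224
  223 222 220 222]
 [223 221 220 216 218 221  93  89  95 115 120 113 113  91  81 185 224 222
  219 222 220 221]
 [139 178 173 175 227 201  88 121 125 126 121 123 118 127 110 138 222 220
  223 171 179 177]
 [ 23  12   9   6 179 211 105 114 106  96  96  94  97  93 105 122 229 220
  227   3  14  20]
 [ 16  21  13  12 184 214  92  98  97  97  95  96  96  97  95  94  82 199
  227   2  18  12]
 [ 18  21  20   9 119 101  96  99  95  90 100  95  90  95  95  97  90  91
  231   0  17  20]
 [  7  20  20  20  81 105  98  98  95 190  92  95 115  94  93 132  90  89
   94   5  15  16]]
```

Foot is ~1 px right of hole3's centre in the pixel values; small shift, then lower.

Call:
jog_arm:
  steps:
    - [[1.4, -0.9, 8, 0, 0, 0, 255], [0, 0, 8, 0, 0, 0, 255], [0, 0, 8, 0, 0, 0, 255], [0, 0, 8, 0, 0, 0, 255], [0, 0, 0, 0, 0, 0, 255]]

```text
clock: 17.25
tool_pos: [0.6386, 0.0859, 0.1915]
tcp_rot: [-0.001, 0.383, 0.924, -0.001]
ft_force: [-0.7, 0.4, -0.3]
opening: 0.0183
gripper_force: 14.9
```

Call:
jog_arm:
  steps:
    - [[0, 0, 8, 0, 0, 0, 255], [0, 0, 7, 0, 0, 0, 255], [0, 0, 2, 0, 0, 0, 255], [0, 0, 0, 0, 0, 0, 255], [0, 0, 0, 0, 0, 0, 255]]

```text
clock: 17.67
tool_pos: [0.6402, 0.0862, 0.1782]
tcp_rot: [0.001, 0.383, 0.924, -0.0]
ft_force: [-1.2, -1.2, 8.0]
opening: 0.0183
gripper_force: 15.1
```

Call:
jog_arm:
  steps:
    - [[0, 0, 0, 0, 0, 0, 120], [0, 0, 0, 0, 0, 0, 120], [0, 0, 0, 0, 0, 0, 120], [0, 0, 0, 0, 0, 0, 120], [0, 0, -30, 0, 0, 0, 120], [0, 0, -35, 0, 0, 0, 120], [0, 0, -35, 0, 0, 0, 120], [0, 0, 0, 0, 0, 0, 120]]

```text
clock: 18.33
tool_pos: [0.6425, 0.0882, 0.2843]
tcp_rot: [0.005, 0.383, 0.924, 0.004]
ft_force: [-0.0, 0.8, 1.9]
opening: 0.046
gripper_force: 0.0
```

Run:
```python
from h import *
go(.6235,-.167,.275,135)
```

```text
shift [-167.  -193.9    8.4] turn [ 0.011  0.007 -0.   ] now [0.6425 0.0882 0.2843] head 134.97
```

Call:
jog_arm:
  steps:
    - [[-23.8, -27.2, 0, 0, 0, 0, 120], [-23.8, -27.2, 0, 0, 0, 0, 120], [-23.8, -27.2, 0, 0, 0, 0, 120], [-23.8, -27.2, 0, 0, 0, 0, 120], [-23.8, -27.2, 0, 0, 0, 0, 120], [-23.8, -27.2, 0, 0, 0, 0, 120], [-23.8, -27.2, 0, 0, 0, 0, 120], [0, 0, 0, 0, 0, 0, 120]]

```text
clock: 19.0
tool_pos: [0.6213, -0.177, 0.2755]
tcp_rot: [0.0, 0.389, 0.921, -0.003]
ft_force: [0.1, -1.4, -1.4]
opening: 0.046
gripper_force: 0.0
```

Call:
jog_arm:
  steps:
    - [[0, 0, 0, 0, 0, 0, 120], [0, 0, 0, 0, 0, 0, 120]]

```text
clock: 19.17
tool_pos: [0.6226, -0.1654, 0.2765]
tcp_rot: [-0.0, 0.383, 0.924, 0.0]
ft_force: [0.2, 0.5, 0.0]
opening: 0.0458
gripper_force: 0.0
```

Run:
```python
from h import *
go(.6238,-.166,.1235,135)
C=cam('wrist'); im=robot.capture('wrist')
P=proj(C,[[.6248,-.168,.072]]).round(0).astype(int); print(P)
for p in P: cap(im,C,*p)
```

```text
shift [ -1.4   0.3 153. ] turn [ 0.001 -0.001 -0.   ] now [ 0.6226 -0.1654  0.2765] head 134.99
[[317 194]]
cap [316.7 194.1] [  8   9  16  15 205] [[ 0.6243 -0.1686  0.072 ]]
```

Call:
jog_arm:
  steps:
    - [[-1.7, -0.4, 35, 0, 0, 0, 120], [0, 0, 40, 0, 0, 0, 120], [0, 0, 40, 0, 0, 0, 120], [0, 0, 28, 0, 0, 0, 120], [0, 0, 10, 0, 0, 0, 120], [0, 0, 0, 0, 0, 0, 120], [0, 0, 0, 0, 0, 0, 255], [0, 0, 0, 0, 0, 0, 255]]

```text
clock: 19.88
tool_pos: [0.6254, -0.1667, 0.1264]
tcp_rot: [0.002, 0.382, 0.924, 0.001]
ft_force: [0.5, 0.5, -0.1]
opening: 0.0395
gripper_force: 0.0
```

Call:
jog_arm:
  steps:
    - [[0, 0, 0, 0, 0, 0, 255], [0, 0, 0, 0, 0, 0, 255], [0, 0, 0, 0, 0, 0, 255], [0, 0, 0, 0, 0, 0, 255], [0, 0, 0, 0, 0, 0, 255], [0, 0, 0, 0, 0, 0, 255], [0, 0, -30, 0, 0, 0, 255], [0, 0, -30, 0, 0, 0, 255]]

```text
clock: 20.55
tool_pos: [0.6224, -0.1675, 0.1826]
tcp_rot: [-0.002, 0.383, 0.924, -0.0]
ft_force: [0.1, -0.4, 0.2]
opening: 0.0184
gripper_force: 15.0
```

Call:
jog_arm:
  steps:
    - [[0, 0, -40, 0, 0, 0, 255], [0, 0, -40, 0, 0, 0, 255], [0, 0, 0, 0, 0, 0, 255], [0, 0, 0, 0, 0, 0, 255]]

```text
clock: 20.88
tool_pos: [0.6248, -0.1674, 0.2667]
tcp_rot: [0.003, 0.383, 0.924, 0.0]
ft_force: [-0.2, -0.0, -0.5]
opening: 0.0185
gripper_force: 15.0
```

Run:
```python
from h import *
s=st(); print(s['opening'],s['gripper_force'],s['ft_force']); go(.549,.178,.26,135); go(.549,.08,.26,135)
```

```text
0.018490603465088094 14.999610632658005 [-0.21983543 -0.03354972 -0.49093456]
shift [297.9 190.5   5.9] turn [ 0.003  0.005 -0.   ] now [ 0.6248 -0.1674  0.2667] head 134.97
shift [228.6 121.2   6. ] turn [ 0.003  0.005 -0.   ] now [ 0.6248 -0.1674  0.2667] head 134.97
```

Call:
jog_arm:
  steps:
    - [[33.1, 21.2, 0, 0, 0, 0, 255], [33.1, 21.2, 0, 0, 0, 0, 255], [33.1, 21.2, 0, 0, 0, 0, 255], [33.1, 21.2, 0, 0, 0, 0, 255], [33.1, 21.2, 0, 0, 0, 0, 255], [33.1, 21.2, 0, 0, 0, 0, 255], [33.1, 21.2, 0, 0, 0, 0, 255], [33.1, 21.2, 0, 0, 0, 0, 255]]

```text
clock: 21.55
tool_pos: [0.5549, 0.1407, 0.2621]
tcp_rot: [-0.001, 0.383, 0.924, -0.001]
ft_force: [1.6, 0.3, 0.5]
opening: 0.0185
gripper_force: 15.0
```

Call:
jog_arm:
  steps:
    - [[33.1, 21.2, 0, 0, 0, 0, 255], [0, 0, 15, 0, 0, 0, 255], [0, 0, 15, 0, 0, 0, 255], [0, 0, 5, 0, 0, 0, 255], [0, 0, 0, 0, 0, 0, 255], [0, 0, 0, 0, 0, 0, 255], [0, 0, 0, 0, 0, 0, 255]]

```text
clock: 22.13
tool_pos: [0.5484, 0.1776, 0.2291]
tcp_rot: [0.0, 0.383, 0.924, 0.0]
ft_force: [0.7, 0.3, -0.1]
opening: 0.0186
gripper_force: 15.0
```

Run:
```python
from h import *
s=st(); print(s['opening'],s['ft_force']); go(.549,.178,.177,135)
C=cam('wrist'); im=robot.capture('wrist')
print((proj(C,[[.549,.178,.1]])))
g=im.min(2); print(g[196:240:3,296:340:2])
```

```text
0.018599892166946887 [ 0.69242622  0.2802477  -0.1095982 ]
shift [-0.1  0.7 52.1] turn [ 0.     0.    -0.002] now [0.5484 0.1776 0.2291] head 134.91
[[318.44707512 211.75442876]]
[[252 247 246 246 247 248 248 247 244 247 248 246 246 246 248 249 248 247
  248 248 246 249]
 [246 246 246 248 247 248 245 247 248 246 243 245 247 249 249 248 247 248
  247 245 244 248]
 [246 248 248 248 246 245 244 232 232 238 245 246 240 240 234 248 248 245
  244 246 248 247]
 [249 248 248 245 247 236 198 238 249 246 248 245 249 247 238 223 238 245
  248 247 248 248]
 [248 247 245 248 239 207 116 121 119 199 235 235 230 117 126 129 236 247
  247 247 248 248]
 [246 246 248 247 205 135 119 122 121 125 125 127 126 125 127 135 181 233
  248 248 247 246]
 [247 247 246 247 204 163 121 125 123 123 119 116 119 121 128 131 207 236
  248 246 249 249]
 [246 246 247 247 238 215 118 125 112 106 109 110 110 109 106 120 241 244
  247 249 248 245]
 [246 247 248 248 247 226 216 124 106 110 108 105 111 109 107 107 231 249
  249 245 245 247]
 [249 248 247 247 247 248 245 112 115 152 154 158 154 156 123 102 206 248
  245 246 248 246]
 [178 221 227 222 253 244 238 128 157 127 138 125 128 144 154 156 169 246
  249 220 222 217]
 [ 22  19  17  19 217 249 181 110 117 120 116 117 118 117 118 114 161 252
  252   7  20  25]
 [ 28  21  22  18 231 236 109 115 117 117 114 120 117 119 117 120 113 108
  255   4  27  25]
 [ 26  24  18  16 180 117 114 114 116 159 118 113 208 113 115 116 118 113
  205  14  23  25]
 [ 20  26  22  25  96 119 190 117 113 108 135 182 134 115 111 139 111 115
  118  20  25  21]]
```

Foot ~2 px right of hole1's centre; shift −1.5 mm and lower.

Call:
jog_arm:
  steps:
    - [[0, -1.5, 8, 0, 0, 0, 255], [0, 0, 8, 0, 0, 0, 255], [0, 0, 8, 0, 0, 0, 255], [0, 0, 8, 0, 0, 0, 255], [0, 0, 0, 0, 0, 0, 255]]

```text
clock: 22.6
tool_pos: [0.546, 0.1763, 0.1947]
tcp_rot: [-0.001, 0.383, 0.924, -0.001]
ft_force: [0.2, -0.0, -1.0]
opening: 0.0186
gripper_force: 15.0
```

Call:
jog_arm:
  steps:
    - [[0, 0, 8, 0, 0, 0, 255], [0, 0, 8, 0, 0, 0, 255], [0, 0, 3, 0, 0, 0, 255], [0, 0, 0, 0, 0, 0, 255], [0, 0, 0, 0, 0, 0, 255]]

```text
clock: 23.02
tool_pos: [0.5469, 0.1771, 0.1777]
tcp_rot: [-0.0, 0.383, 0.924, -0.0]
ft_force: [0.5, -0.2, 0.1]
opening: 0.0184
gripper_force: 15.0
```

Call:
jog_arm:
  steps:
    - [[0, 0, 0, 0, 0, 0, 120], [0, 0, 0, 0, 0, 0, 120], [0, 0, 0, 0, 0, 0, 120], [0, 0, 0, 0, 0, 0, 120], [0, 0, -30, 0, 0, 0, 120], [0, 0, -35, 0, 0, 0, 60], [0, 0, -35, 0, 0, 0, 0], [0, 0, -30, 0, 0, 0, 0]]

```text
clock: 23.68
tool_pos: [0.547, 0.1773, 0.3102]
tcp_rot: [0.0, 0.383, 0.924, 0.0]
ft_force: [0.8, 1.0, 0.1]
opening: 0.0588
gripper_force: 0.0
```

Run:
```python
from h import *
go(.512,-.345,.32,135); go(.512,-.345,.32,90)
im=robot.capture('top'); C=cam('top'); np.save('top1.npy',im)
g=cv2.cvtColor(im,cv2.COLOR_RGB2GRAY)
f=im.astype(int); print(im[195,375],im[250,380])
m=(g>135).astype(np.uint8); m[:,:360]=0; m[:,420:]=0; m[:170]=0;m[240:]=0
n,l,s,c=cv2.connectedComponentsWithStats(m); i=1+np.argmax(s[1:,4]); print(s[i],c[i],onz(C,[c[i]],.004))
```

```text
shift [-344.6 -394.   -10.1] turn [ 0.001  0.    -0.   ] now [0.547  0.1773 0.3102] head 135.0
shift [-344.6 -394.   -10.1] turn [ 0.001 -0.     0.785] now [0.547  0.1773 0.3102] head 135.0
[164 177 181] [133 138 126]
[ 360  174   53   57 1719] [388.43920884 206.85223967] [[ 0.51263822 -0.34471884  0.004     ]]
```

Call:
jog_arm:
  steps:
    - [[-26.5, -30.3, 0, 0, 0, 0, 0], [-26.5, -30.3, 0, 0, 0, 0, 0], [-26.5, -30.3, 0, 0, 0, 0, 0], [-26.5, -30.3, 0, 0, 0, 0, 0], [-26.5, -30.3, 0, 0, 0, 0, 0], [-26.5, -30.3, 0, 0, 0, 0, 0], [-26.5, -30.3, 0, 0, 0, 0, 0], [-26.5, -30.3, 0, 0, 0, 0, 0]]

```text
clock: 24.4
tool_pos: [0.5247, -0.1463, 0.308]
tcp_rot: [0.0, 0.383, 0.924, -0.0]
ft_force: [0.7, 0.4, -0.2]
opening: 0.0869
gripper_force: 0.0
```

Call:
jog_arm:
  steps:
    - [[-26.5, -30.3, 0, 0, 0, 0, 0], [-26.5, -30.3, 0, 0, 0, 0, 0], [-26.5, -30.3, 0, 0, 0, 0, 0], [-26.5, -30.3, 0, 0, 0, 0, 0], [-26.5, -30.3, 0, 0, 0, 0, 0], [0, 0, 0, 0, 0, 0, 0], [0, 0, 0, 0, 0, 0, 0], [0, 0, 0, 0, 0, 0, 0]]

```text
clock: 25.07
tool_pos: [0.5119, -0.3443, 0.3076]
tcp_rot: [-0.0, 0.383, 0.924, 0.001]
ft_force: [-0.1, 0.8, -0.1]
opening: 0.0869
gripper_force: 0.0
```

Run:
```python
from h import *
s=st(); print(s['joints'].round(2)); go(.512,-.345,.2,135)
C=cam('wrist'); im=robot.capture('wrist'); np.save('w8.npy',im)
print(proj(C,[[.5126,-.345,.018],[.4480,-.112,.026]]))
save('w8',im)
```

```text
[ 0.96  0.42 -0.59  1.63  0.25  1.16  1.09]
shift [ -0.6  -0.5 107.6] turn [ 0.001 -0.001 -0.   ] now [ 0.5119 -0.3443  0.3076] head 135.0
[[317.81652891 177.62838143]
 [419.79006212   1.223831  ]]
```

View pics/w8.png

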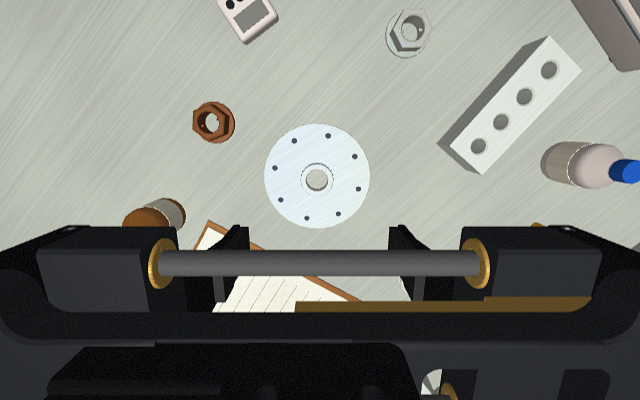

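Rack empty; disc at (317,176), bore (317,179); nut now at (408,32) (seems knocked toward the disc). Measuring the disc.

Run:
```python
from h import *
im=np.load('w8.npy'); C=cam('wrist'); g=cv2.cvtColor(im,cv2.COLOR_RGB2GRAY)
f=im.astype(int); m=((f[...,2]-f[...,0]>-3)&(g>200)).astype(np.uint8); m[:110]=0;m[238:]=0;m[:,:250]=0;m[:,385:]=0
m=cv2.morphologyEx(m,cv2.MORPH_OPEN,np.ones((3,3)))
cs,_=cv2.findContours(m,0,2); k=max(cs,key=cv2.contourArea); p=k[:,0,:].astype(float)
W=onz(C,p,.004)[:,:2]; 
for _ in range(3):
    A=np.c_[2*W,np.ones(len(W))]; x=np.linalg.lstsq(A,(W**2).sum(1),rcond=None)[0]; r=np.sqrt(x[2]+x[:2]@x[:2]); e=np.abs(np.hypot(*(W-x[:2]).T)-r); W=W[e<.002]
print('disc',x[:2].round(4),r.round(4),len(W))
hole(im,C,317,179,z=.018,r=14)
hole(im,C,412,30,z=.026,r=14)
go(*x[:2],.077,135)
```

```text
disc [ 0.514  -0.3478] 0.0755 148
hole [316.4 180.4] [20.2 21.9] [[ 0.5145 -0.3483  0.018 ]]
hole [412.7  27.8] [22.7 26.2] [[ 0.4634 -0.1348  0.026 ]]
shift [ -4.5  -2.1 230.9] turn [ 0.001 -0.001  0.002] now [ 0.5123 -0.3434  0.3079] head 135.11
```

Call:
jog_arm:
  steps:
    - [[-4.3, -2.7, 40, 0, 0, 0, 0], [0, 0, 40, 0, 0, 0, 0], [0, 0, 40, 0, 0, 0, 0], [0, 0, 40, 0, 0, 0, 0], [0, 0, 35, 0, 0, 0, 0], [0, 0, 20, 0, 0, 0, 0], [0, 0, 10, 0, 0, 0, 0], [0, 0, 5, 0, 0, 0, 0]]
  squeeze: 30

```text
clock: 25.78
tool_pos: [0.5132, -0.3481, 0.0768]
tcp_rot: [-0.001, 0.382, 0.924, 0.001]
ft_force: [0.1, 0.5, 0.2]
opening: 0.0872
gripper_force: 0.0
```

Call:
jog_arm:
  steps:
    - [[0, 0, 0, 0, 0, 0, 0], [0, 0, 0, 0, 0, 0, 0], [0, 0, 0, 0, 0, 0, 200], [0, 0, 0, 0, 0, 0, 200], [0, 0, 0, 0, 0, 0, 200], [0, 0, 0, 0, 0, 0, 200], [0, 0, 0, 0, 0, 0, 200], [0, 0, 0, 0, 0, 0, 200]]

```text
clock: 26.45
tool_pos: [0.513, -0.3502, 0.0782]
tcp_rot: [0.0, 0.383, 0.924, -0.0]
ft_force: [0.2, 0.3, 0.3]
opening: 0.055
gripper_force: 0.0
```

Call:
jog_arm:
  steps:
    - [[0, 0, 0, 0, 0, 0, 200], [0, 0, 0, 0, 0, 0, 200], [0, 0, 0, 0, 0, 0, 200], [0, 0, 0, 0, 0, 0, 200]]

```text
clock: 26.78
tool_pos: [0.5131, -0.35, 0.078]
tcp_rot: [0.0, 0.383, 0.924, 0.0]
ft_force: [0.6, -0.6, -0.3]
opening: 0.0452
gripper_force: 30.0
```

Run:
```python
from h import *
s=st(); print(s['opening'],s['gripper_force'],s['ft_force']); go(.5949,.1324,.31,135)
```

```text
0.04521806198690772 30.000150371342897 [ 0.6088229  -0.57927491 -0.34526822]
shift [ 283.3  399.  -232. ] turn [ 0.  0. -0.] now [ 0.5131 -0.35    0.078 ] head 134.99
```

Call:
jog_arm:
  steps:
    - [[0, 0, -20, 0, 0, 0, 200], [0, 0, -30, 0, 0, 0, 200], [0, 0, -38, 0, 0, 0, 200], [0, 0, -38, 0, 0, 0, 200], [0, 0, -38, 0, 0, 0, 200], [0, 0, -38, 0, 0, 0, 200], [0, 0, -30, 0, 0, 0, 200], [21.8, 30.7, 0, 0, 0, 0, 200]]

```text
clock: 27.45
tool_pos: [0.5195, -0.3223, 0.3163]
tcp_rot: [0.006, 0.389, 0.921, -0.004]
ft_force: [1.2, -0.7, -1.4]
opening: 0.0449
gripper_force: 30.0
```

Call:
jog_arm:
  steps:
    - [[21.8, 30.7, 0, 0, 0, 0, 200], [21.8, 30.7, 0, 0, 0, 0, 200], [21.8, 30.7, 0, 0, 0, 0, 200], [21.8, 30.7, 0, 0, 0, 0, 200], [21.8, 30.7, 0, 0, 0, 0, 200], [21.8, 30.7, 0, 0, 0, 0, 200], [21.8, 30.7, 0, 0, 0, 0, 200], [21.8, 30.7, 0, 0, 0, 0, 200]]

```text
clock: 28.12
tool_pos: [0.5693, -0.0144, 0.3096]
tcp_rot: [-0.0, 0.383, 0.924, -0.0]
ft_force: [0.4, 0.0, -1.8]
opening: 0.0449
gripper_force: 30.0
```

Call:
jog_arm:
  steps:
    - [[21.8, 30.7, 0, 0, 0, 0, 200], [21.8, 30.7, 0, 0, 0, 0, 200], [21.8, 30.7, 0, 0, 0, 0, 200], [21.6, 30.6, 0, 0, 0, 0, 200], [0, 0, 0, 0, 0, 0, 200], [0, 0, 0, 0, 0, 0, 200], [0, 0, 0, 0, 0, 0, 200]]

```text
clock: 28.7
tool_pos: [0.5948, 0.1316, 0.3092]
tcp_rot: [-0.0, 0.383, 0.924, -0.001]
ft_force: [-0.2, -1.4, -1.4]
opening: 0.0448
gripper_force: 30.0
```

Run:
```python
from h import *
s=st(); print(s['opening'],s['gripper_force'],s['ft_force']); go(.5945,.132,.266,135)
C=cam('wrist'); im=robot.capture('wrist'); np.save('w9.npy',im); save('w9',cv2.resize(im[100:300,180:460],None,fx=2.8,fy=2.8))
print((proj(C,[[.5945,.132,.186]])-[180,100])*2.8)
```

```text
0.04477583656208463 29.999344814568758 [-0.22105575 -1.35346649 -1.42835817]
shift [ 0.5  0.1 43.2] turn [-0.002  0.    -0.   ] now [0.5948 0.1316 0.3092] head 134.98
[[386.29379862 317.12946902]]
```

View pics/w9.png

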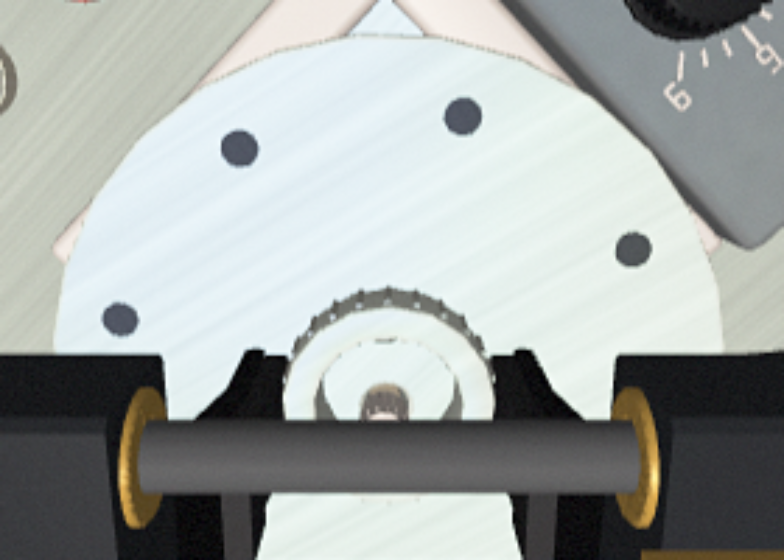

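Stud shows through the bore, about 1 mm left of its centre; shifting and lowering while watching the force.

Call:
jog_arm:
  steps:
    - [[0.3, -1.1, 15, 0, 0, 0, 200], [0, 0, 12, 0, 0, 0, 200], [0, 0, 8, 0, 0, 0, 200], [0, 0, 8, 0, 0, 0, 200], [0, 0, 8, 0, 0, 0, 200], [0, 0, 0, 0, 0, 0, 200], [0, 0, 0, 0, 0, 0, 200]]

```text
clock: 29.33
tool_pos: [0.5939, 0.1315, 0.2585]
tcp_rot: [-0.0, 0.383, 0.924, -0.0]
ft_force: [0.7, -0.4, -1.4]
opening: 0.0451
gripper_force: 30.0
```

Call:
jog_arm:
  steps:
    - [[0, 0, 8, 0, 0, 0, 200], [0, 0, 8, 0, 0, 0, 200], [0, 0, 8, 0, 0, 0, 200], [0, 0, 0, 0, 0, 0, 200], [0, 0, 0, 0, 0, 0, 200]]

```text
clock: 29.75
tool_pos: [0.5937, 0.1316, 0.2341]
tcp_rot: [-0.001, 0.383, 0.924, -0.0]
ft_force: [-0.1, -0.9, -1.4]
opening: 0.0445
gripper_force: 30.0
```

Call:
jog_arm:
  steps:
    - [[0, 0, 7, 0, 0, 0, 200], [0, 0, 7, 0, 0, 0, 200], [0, 0, 7, 0, 0, 0, 200], [0, 0, 5, 0, 0, 0, 200], [0, 0, 0, 0, 0, 0, 200], [0, 0, 2, 0, 0, 0, 200], [0, 0, 0, 0, 0, 0, 200], [0, 0, 0, 0, 0, 0, 200]]

```text
clock: 30.42
tool_pos: [0.5941, 0.1318, 0.2071]
tcp_rot: [0.0, 0.383, 0.924, 0.0]
ft_force: [-0.3, 0.0, -1.5]
opening: 0.0449
gripper_force: 30.0
```

Call:
jog_arm:
  steps:
    - [[0, 0, 1.5, 0, 0, 0, 200], [0, 0, 1.2, 0, 0, 0, 200], [0, 0, 0, 0, 0, 0, 200], [0, 0, 0, 0, 0, 0, 200]]

```text
clock: 30.75
tool_pos: [0.594, 0.1316, 0.2042]
tcp_rot: [0.0, 0.383, 0.924, -0.0]
ft_force: [0.5, -0.6, -1.6]
opening: 0.0452
gripper_force: 30.0
```

Call:
jog_arm:
  steps:
    - [[0, 0, 0, 0, 0, 0, 100], [0, 0, 0, 0, 0, 0, 60], [0, 0, 0, 0, 0, 0, 0], [0, 0, 0, 0, 0, 0, 0], [0, 0, 0, 0, 0, 0, 0], [0, 0, 0, 0, 0, 0, 0], [0, 0, -20, 0, 0, 0, 0], [0, 0, -40, 0, 0, 0, 0]]

```text
clock: 31.42
tool_pos: [0.5917, 0.1302, 0.2602]
tcp_rot: [-0.004, 0.383, 0.924, -0.003]
ft_force: [1.6, -0.5, 0.3]
opening: 0.0847
gripper_force: 0.0
```

Call:
jog_arm:
  steps:
    - [[0, 0, -40, 0, 0, 0, 0], [0, 0, -10, 0, 0, 0, 0], [0, 0, 0, 0, 0, 0, 0], [0, 0, 0, 0, 0, 0, 0]]

```text
clock: 31.75
tool_pos: [0.594, 0.1317, 0.3146]
tcp_rot: [0.001, 0.383, 0.924, 0.0]
ft_force: [0.4, 0.4, -0.4]
opening: 0.0867
gripper_force: 0.0
```

Run:
```python
from h import *
im=robot.capture('top'); np.save('top2.npy',im); C=cam('top')
save('chk',np.vstack([cv2.resize(im[140:220,170:300],(455,280),interpolation=cv2.INTER_CUBIC),cv2.resize(im[190:270,240:420],(630,280),interpolation=cv2.INTER_CUBIC)[:,:455]]))
g=cv2.cvtColor(im,cv2.COLOR_RGB2GRAY); print(proj(C,[[.4634,-.1348,.026],[.594,.132,.144],[.594,.132,.186]]))
go(.4634,-.1348,.26,90)
```

```text
[[326.92093365 220.47060757]
 [240.55238616 175.60297957]
 [237.46133699 173.60645238]]
shift [ -96.3 -280.1   53.7] turn [-0.002  0.     0.785] now [0.5936 0.1313 0.3133] head 134.97
```

Call:
jog_arm:
  steps:
    - [[0, 0, 0, 0, 0, 0.112, 0], [0, 0, 0, 0, 0, 0.112, 0], [0, 0, 0, 0, 0, 0.112, 0], [0, 0, 0, 0, 0, 0.112, 0], [0, 0, 0, 0, 0, 0.112, 0], [0, 0, 0, 0, 0, 0.112, 0], [0, 0, 0, 0, 0, 0.113, 0], [0, 0, 0, 0, 0, 0, 0]]

```text
clock: 32.47
tool_pos: [0.5933, 0.1313, 0.3121]
tcp_rot: [-0.001, 0.708, 0.706, -0.002]
ft_force: [0.2, 0.8, -0.0]
opening: 0.0871
gripper_force: 0.0
```

Call:
jog_arm:
  steps:
    - [[-33.3, -16.3, 0, 0, 0, 0, 0], [-33.3, -16.3, 0, 0, 0, 0, 0], [-33.3, -16.3, 0, 0, 0, 0, 0], [-33.3, -16.3, 0, 0, 0, 0, 0], [-33.3, -16.3, 0, 0, 0, 0, 0], [-33.3, -16.3, 0, 0, 0, 0, 0], [-33.3, -16.3, 0, 0, 0, 0, 0], [-33.3, -16.3, 0, 0, 0, 0, 0]]

```text
clock: 33.13
tool_pos: [0.4619, -0.1362, 0.313]
tcp_rot: [-0.001, 0.706, 0.708, -0.001]
ft_force: [0.6, -0.5, -0.3]
opening: 0.0871
gripper_force: 0.0
```

Call:
jog_arm:
  steps:
    - [[-15, 0, 40, 0, 0, 0, 0], [0, 0, 40, 0, 0, 0, 0], [0, 0, 0, 0, 0, 0, 0], [0, 0, 0, 0, 0, 0, 0], [0, 0, 0, 0, 0, 0, 0]]

```text
clock: 33.55
tool_pos: [0.4646, -0.1485, 0.2362]
tcp_rot: [0.0, 0.706, 0.708, 0.001]
ft_force: [0.9, -0.5, 0.5]
opening: 0.0869
gripper_force: 0.0
```

Run:
```python
from h import *
s=st(); go(.4634,-.1348,.1,90)
C=cam('wrist'); im=robot.capture('wrist'); np.save('w10.npy',im)
P=proj(C,[[.4634,-.1348,.026]])[0]; print(P)
x,y=P.astype(int); a=cv2.resize(im[max(y-70,0):y+70,x-90:x+90],None,fx=4,fy=4,interpolation=cv2.INTER_CUBIC); save('w10',a); print(max(y-70,0),x-90)
```

```text
shift [ 13.7  -1.3 136.2] turn [ 0.001 -0.     0.003] now [ 0.4646 -0.1485  0.2362] head 90.17
[316.53233304 178.04686465]
108 226
```

View pics/w10.png

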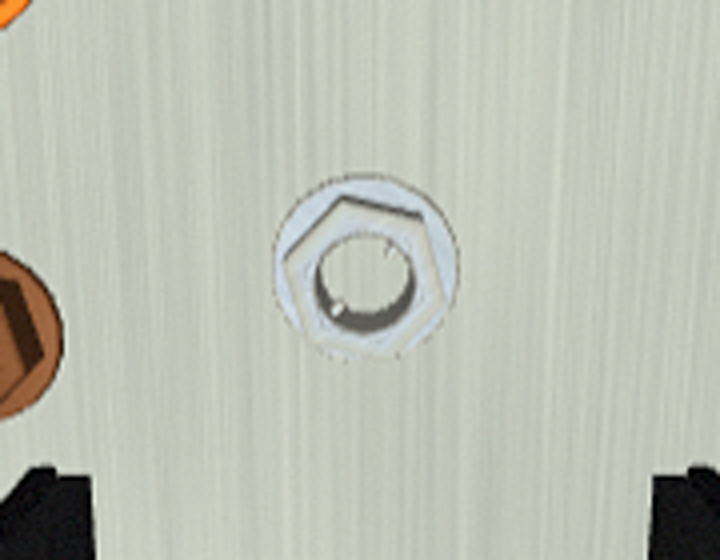

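Nut crop: hexagon with corners at (343,196), (421,215), (446,295), (285,262), flange circle centre ~(366,268), lugs at (338,308) and (390,250), in line with a corner pair. Working out its pose.

Run:
```python
from h import *
im=np.load('w10.npy'); C=cam('wrist')
q=lambda P:np.array(P)/4+[226,108]
c=onz(C,q([(343,196),(421,215),(446,295),(285,262)]),.026)[:,:2]
cen=(c[2]+c[3])/2; print('centre from opposite corners',cen, [ (np.hypot(*(p-cen)).round(4),np.degrees(np.arctan2(*(p-cen)[::-1])).round(1)) for p in c])
L=onz(C,q([(338,308),(390,250)]),.020)[:,:2]; d=L[1]-L[0]; print('lugs mid',L.mean(0),np.degrees(np.arctan2(d[1],d[0])))
fl=onz(C,q([(366,173),(273,268),(460,268)]),.004); print('flange',fl.round(4))
```

```text
centre from opposite corners [ 0.46530452 -0.13465594] [(np.float64(0.0235), np.float64(105.4)), (np.float64(0.0231), np.float64(49.6)), (np.float64(0.0227), np.float64(-11.6)), (np.float64(0.0227), np.float64(168.4))]
lugs mid [ 0.46474131 -0.13595735] 48.67174582584803
flange [[ 0.4653 -0.1079  0.004 ]
 [ 0.4379 -0.1357  0.004 ]
 [ 0.4931 -0.1355  0.004 ]]
```

Call:
jog_arm:
  steps:
    - [[0, 0, 0, 0, 0, -0.104, 65], [0, 0, 0, 0, 0, -0.104, 65], [0, 0, 0, 0, 0, -0.104, 65], [12.4, 4.6, 30, 0, 0, 0, 65], [0, 0, 40, 0, 0, 0, 65], [0, 0, 35, 0, 0, 0, 65], [0, 0, 0, 0, 0, 0, 65], [0, 0, 0, 0, 0, 0, 65]]

```text
clock: 34.27
tool_pos: [0.4648, -0.1355, 0.1309]
tcp_rot: [-0.0, 0.588, 0.809, -0.0]
ft_force: [0.9, -0.7, 0.2]
opening: 0.0652
gripper_force: 0.0
```

Run:
```python
from h import *
s=st(); print(s['opening'],s['joints'].round(2)); go(.4652,-.1353,.080,108)
```

```text
0.06516634785722202 [ 0.57  0.42 -0.45  2.11  0.29  0.67  0.23]
shift [ 0.1  0.4 50.9] turn [-0. -0. -0.] now [ 0.4648 -0.1355  0.1309] head 107.98
```

Call:
jog_arm:
  steps:
    - [[0, 0, 20, 0, 0, 0, 65], [0, 0, 20, 0, 0, 0, 65], [0, 0, 10.5, 0, 0, 0, 65], [0, 0, 0, 0, 0, 0, 65], [0, 0, 0, 0, 0, 0, 65], [0, 0, 0, 0, 0, 0, 200], [0, 0, 0, 0, 0, 0, 200], [0, 0, 0, 0, 0, 0, 200]]
  squeeze: 30

```text
clock: 34.93
tool_pos: [0.4649, -0.1363, 0.0808]
tcp_rot: [0.001, 0.589, 0.808, 0.0]
ft_force: [0.1, -0.0, 0.0]
opening: 0.0521
gripper_force: 0.0
```

Call:
jog_arm:
  steps:
    - [[0, 0, 0, 0, 0, 0, 200], [0, 0, 0, 0, 0, 0, 200], [0, 0, 0, 0, 0, 0, 200], [0, 0, 0, 0, 0, 0, 200], [0, 0, 0, 0, 0, 0, 200], [0, 0, 0, 0, 0, 0, 200]]

```text
clock: 35.43
tool_pos: [0.4642, -0.1363, 0.0802]
tcp_rot: [0.0, 0.589, 0.808, -0.0]
ft_force: [-1.7, -0.2, 5.6]
opening: 0.0408
gripper_force: 29.9
```

Run:
```python
from h import *
s=st(); print(s['opening'],s['gripper_force'],s['ft_force']); go(.594,.132,.29,135)
```

```text
0.040824465595710624 29.945848882198334 [-1.7343312  -0.15062074  5.61721316]
shift [ 215.5  205.8 -210. ] turn [-0.     0.    -0.474] now [ 0.4642 -0.1363  0.0802] head 107.86
```

Call:
jog_arm:
  steps:
    - [[0, 0, -30, 0, 0, 0, 200], [0, 0, -40, 0, 0, 0, 200], [0, 0, -40, 0, 0, 0, 200], [0, 0, -40, 0, 0, 0, 200], [0, 0, -40, 0, 0, 0, 200], [0, 0, -25, 0, 0, 0, 200], [0, 0, 0, 0, 0, 0, 200], [0, 0, 0, 0, 0, 0, 200]]

```text
clock: 36.1
tool_pos: [0.4645, -0.1362, 0.2957]
tcp_rot: [0.001, 0.589, 0.808, 0.0]
ft_force: [0.3, 0.5, -1.7]
opening: 0.0407
gripper_force: 29.9
```

Call:
jog_arm:
  steps:
    - [[26.9, 25.7, 0, 0, 0, 0, 200], [26.9, 25.7, 0, 0, 0, 0, 200], [26.9, 25.7, 0, 0, 0, 0, 200], [26.9, 25.7, 0, 0, 0, 0, 200], [26.9, 25.7, 0, 0, 0, 0, 200], [26.9, 25.7, 0, 0, 0, 0, 200], [26.9, 25.7, 0, 0, 0, 0, 200], [26.9, 25.7, 0, 0, 0, 0, 200]]

```text
clock: 36.77
tool_pos: [0.5933, 0.1331, 0.2916]
tcp_rot: [-0.002, 0.588, 0.808, -0.002]
ft_force: [-0.2, -0.5, -0.8]
opening: 0.0411
gripper_force: 29.9
```

Call:
jog_arm:
  steps:
    - [[0, 0, 0, 0, 0, -0.118, 200], [0, 0, 0, 0, 0, -0.118, 200], [0, 0, 0, 0, 0, -0.118, 200], [0, 0, 0, 0, 0, -0.118, 200], [0, 0, 0, 0, 0, 0, 200], [0, 0, 0, 0, 0, 0, 200]]

```text
clock: 37.27
tool_pos: [0.5931, 0.1315, 0.2924]
tcp_rot: [-0.002, 0.385, 0.923, -0.001]
ft_force: [1.0, -0.4, -1.6]
opening: 0.0405
gripper_force: 29.9
```

Run:
```python
from h import *
s=st(); print(s['opening'],s['gripper_force'],s['ft_force'],s['joints'].round(2)); go(.594,.1316,.24,135)
C=cam('wrist'); im=robot.capture('wrist'); np.save('w11.npy',im)
P=proj(C,[[.594,.1316,.144],[.594,.1316,.126],[.594,.1316,.186]]); print(P)
# disc outline: fit from mask at z=.130
f=im.astype(int); g=f.mean(2); print(im[150:240:10,318].tolist())
```

```text
0.04049521339115561 29.935728013515472 [ 1.04943333 -0.43139105 -1.62131474] [ 0.24  0.45 -0.72  1.67  0.32  1.15  0.21]
shift [-0.7  0.9 52.4] turn [-0.003 -0.003 -0.004] now [0.5931 0.1315 0.2924] head 134.77
[[319.02845188 206.17009867]
 [319.05057328 200.92774378]
 [318.96259448 221.77685835]]
[[232, 242, 247], [236, 245, 249], [230, 241, 246], [114, 113, 107], [165, 177, 185], [176, 187, 190], [167, 168, 158], [199, 211, 207], [172, 180, 177]]
```

Call:
jog_arm:
  steps:
    - [[-0.6, 0.8, 10, 0, 0, -0.004, 200], [0, 0, 10, 0, 0, 0, 200], [0, 0, 8, 0, 0, 0, 200], [0, 0, 4, 0, 0, 0, 200], [0, 0, 0, 0, 0, 0, 200], [0, 0, 0, 0, 0, 0, 200]]

```text
clock: 37.82
tool_pos: [0.5947, 0.132, 0.2623]
tcp_rot: [-0.0, 0.382, 0.924, -0.0]
ft_force: [0.6, 0.4, -1.0]
opening: 0.0407
gripper_force: 29.9
```

Call:
jog_arm:
  steps:
    - [[0, 0, 2, 0, 0, 0, 200], [0, 0, 2, 0, 0, 0, 200], [0, 0, 2, 0, 0, 0, 200], [0, 0, 0, 0, 0, 0, 200], [0, 0, 0, 0, 0, 0, 200]]

```text
clock: 38.23
tool_pos: [0.5948, 0.1319, 0.2567]
tcp_rot: [0.0, 0.381, 0.924, -0.0]
ft_force: [0.5, -0.0, -1.6]
opening: 0.041
gripper_force: 29.9
```

Call:
jog_arm:
  steps:
    - [[0, 0, 2, 0, 0, 0, 200], [0, 0, 1, 0, 0, 0, 200], [0, 0, 0, 0, 0, 0, 200], [0, 0, 0, 0, 0, 0, 200]]

```text
clock: 38.57
tool_pos: [0.5951, 0.1321, 0.2541]
tcp_rot: [0.0, 0.381, 0.924, 0.0]
ft_force: [-0.6, -1.2, 1.5]
opening: 0.0411
gripper_force: 29.9
```

Call:
jog_arm:
  steps:
    - [[0, 0, 1, 0, 0, 0, 200], [0, 0, 1, 0, 0, 0, 200], [0, 0, 0, 0, 0, 0, 200], [0, 0, 0, 0, 0, 0, 200]]

```text
clock: 38.9
tool_pos: [0.5951, 0.1322, 0.2535]
tcp_rot: [0.001, 0.382, 0.924, 0.0]
ft_force: [-2.1, -1.1, 9.0]
opening: 0.0406
gripper_force: 29.9
```

Run:
```python
from h import *
s=st(); print(s['ft_force'].round(2),s['torque'].round(3),s['opening']); go(.594,.1318,.2535,135)
```

```text
[-2.06 -1.09  8.97] [-0.385  0.445 -0.029] 0.04058502743164533
shift [ 0.5 -1.1 -0. ] turn [0.001 0.001 0.002] now [0.5951 0.1322 0.2535] head 135.14
```

Nut touches the step at the stud's thread top; lateral reaction (−x) matches the ~1 mm offset from the stud estimate. Nudging.

Call:
jog_arm:
  steps:
    - [[0.1, -0.4, 0, 0, 0, 0, 200], [0, 0, 0, 0, 0, 0, 200], [0, 0, 0, 0, 0, 0, 200]]

```text
clock: 39.15
tool_pos: [0.595, 0.1321, 0.2535]
tcp_rot: [0.001, 0.382, 0.924, 0.0]
ft_force: [-0.9, -0.5, 9.1]
opening: 0.0409
gripper_force: 29.9
```

Call:
jog_arm:
  steps:
    - [[0.2, -0.4, 0, 0, 0, 0, 200], [0, 0, 0, 0, 0, 0, 200], [0, 0, 0, 0, 0, 0, 200]]

```text
clock: 39.4
tool_pos: [0.5949, 0.1321, 0.2536]
tcp_rot: [0.001, 0.381, 0.924, 0.001]
ft_force: [-1.3, -0.8, 6.9]
opening: 0.0408
gripper_force: 29.9
```

Call:
jog_arm:
  steps:
    - [[0.2, -0.4, 0, 0, 0, 0, 200], [0, 0, 0, 0, 0, 0, 200], [0, 0, 0, 0, 0, 0, 200]]

```text
clock: 39.65
tool_pos: [0.5947, 0.1321, 0.2536]
tcp_rot: [0.002, 0.381, 0.924, 0.001]
ft_force: [0.5, 0.1, 6.4]
opening: 0.041
gripper_force: 29.9
```

Call:
jog_arm:
  steps:
    - [[0, -0.5, 0, 0, 0, 0, 200], [0, 0, 0, 0, 0, 0, 200], [0, 0, 0, 0, 0, 0, 200]]

```text
clock: 39.9
tool_pos: [0.5946, 0.132, 0.2537]
tcp_rot: [0.002, 0.381, 0.924, 0.002]
ft_force: [1.6, 0.7, 6.1]
opening: 0.0409
gripper_force: 29.9
```

Call:
jog_arm:
  steps:
    - [[0, -0.5, 0.5, 0, 0, 0, 200], [0, 0, 0, 0, 0, 0, 200], [0, 0, 0, 0, 0, 0, 200]]

```text
clock: 40.15
tool_pos: [0.5945, 0.1319, 0.2536]
tcp_rot: [0.002, 0.381, 0.924, 0.002]
ft_force: [1.3, 1.1, 7.6]
opening: 0.0413
gripper_force: 29.9
```

Call:
jog_arm:
  steps:
    - [[0, -0.5, 0.5, 0, 0, 0, 200], [0, 0, 0, 0, 0, 0, 200], [0, 0, 0, 0, 0, 0, 200]]

```text
clock: 40.4
tool_pos: [0.5933, 0.1306, 0.2516]
tcp_rot: [0.001, 0.381, 0.924, 0.001]
ft_force: [2.4, -0.4, 0.1]
opening: 0.0407
gripper_force: 29.9
```

Run:
```python
from h import *
s=st(); print(s['ft_force'].round(2),s['torque'].round(3),s['opening']); go(.594,.1318,.2535,135)
C=cam('wrist'); im=robot.capture('wrist'); np.save('w12.npy',im); g=cv2.cvtColor(im,cv2.COLOR_RGB2GRAY)
print(proj(C,[[.594,.1318,.186],[.594,.1318,.2]])); print(g[205:250:3,290:350:3])
```

```text
[ 2.37 -0.35  0.14] [ 0.063 -0.686 -0.033] 0.04071641641669765
shift [ 0.4  1.4 -1.9] turn [0.002 0.002 0.003] now [0.5933 0.1306 0.2516] head 135.15
[[319.31615341 242.15172556]
 [319.43871289 252.31591568]]
[[188 207 207 210 205 203 215 128  94  92  92  92 105 196 202 201 199 206
  210 156]
 [215 208 207 212 213 123  94  92  93  90  90  89  89  91 126 208 203 200
  202 203]
 [214 212 212 124  93  92  92  89 113 191 192 125  93  93  95  92 145 201
  203 206]
 [213 178  92  91  95  89 113 190 198 203 208 197 189  96  93  92  93  87
  170 202]
 [ 95  93  91  88  87 164 196 207 207 209 211 203 201 190 171  83  91  92
   91  83]
 [ 96  92  88 166 196 204 208 208 208 205 205 204 205 203 197 185 146  83
   88  91]
 [ 87 168 195 202 206 207 211 207 193 196 197 197 204 202 204 206 205 193
  125  86]
 [197 200 207 209 207 209 209 183 157 114 134 159 182 208 213 206 204 198
  192 184]
 [206 207 209 207 207 162  94 102  96  96  96  95  91  93 184 206 205 201
  195 193]
 [208 208 207 195 125 155 100 104 106 114 113 106  96  88 155 134 195 203
  203 201]
 [206 185 221 115 213 126 102 124 124 128 123 122 106  93 168 207 136 205
  194 205]
 [202 160 186 156 209 130 119 136 188 213 202 203 115 100 167 190 117 196
  187 205]
 [204 143  98  88 194 164 128 194 201 207 203 210 208 106 201 178  99 131
  180 205]
 [203 150  82  88 102 213 126 203 202 206 205 209 206 106 204 143 102 108
  181 203]
 [212 170  85  92  92 178 145 199 205 204 208 210 210  99 146  96 102 104
  189 205]]
```

Dropped over the thread crest. Relieving the side load and continuing down.

Call:
jog_arm:
  steps:
    - [[0, 0.4, 1.5, 0, 0, 0, 200], [0, 0, 1.5, 0, 0, 0, 200], [0, 0, 0, 0, 0, 0, 200], [0, 0, 0, 0, 0, 0, 200]]

```text
clock: 40.78
tool_pos: [0.5938, 0.1302, 0.2475]
tcp_rot: [0.001, 0.382, 0.924, 0.0]
ft_force: [4.7, -1.3, -0.5]
opening: 0.0409
gripper_force: 29.9
```

Call:
jog_arm:
  steps:
    - [[0, 0, 2, 0, 0, 0, 200], [0, 0, 2, 0, 0, 0, 200], [0, 0, 0, 0, 0, 0, 200], [0, 0, 0, 0, 0, 0, 200]]

```text
clock: 41.12
tool_pos: [0.5938, 0.1299, 0.2435]
tcp_rot: [0.001, 0.382, 0.924, 0.0]
ft_force: [5.6, -2.2, 0.2]
opening: 0.0407
gripper_force: 29.9
```

Run:
```python
from h import *
s=st(); print(s['ft_force'].round(2),s['torque'].round(3),s['opening']); go(.594,.131,.2385,135)
```

```text
[ 5.61 -2.18  0.19] [-0.302 -1.589 -0.044] 0.040734615449473995
shift [0.6 0.9 5. ] turn [0.001 0.002 0.002] now [0.5938 0.1299 0.2435] head 135.1
```

Call:
jog_arm:
  steps:
    - [[-0.8, 0.4, 0, 0, 0, 0, 200], [0, 0, 1.5, 0, 0, 0, 200], [0, 0, 1.5, 0, 0, 0, 200], [0, 0, 0, 0, 0, 0, 200], [0, 0, 0, 0, 0, 0, 200]]

```text
clock: 41.53
tool_pos: [0.594, 0.1301, 0.2404]
tcp_rot: [0.0, 0.382, 0.924, 0.0]
ft_force: [5.5, -1.6, -0.1]
opening: 0.0406
gripper_force: 29.9
```

Call:
jog_arm:
  steps:
    - [[0, 0, 1.5, 0, 0, 0, 200], [0, 0, 0, 0, 0, 0, 200], [0, 0, 1, 0, 0, 0, 200], [0, 0, 0, 0, 0, 0, 200], [0, 0, 0, 0, 0, 0, 200]]

```text
clock: 41.95
tool_pos: [0.594, 0.1301, 0.2381]
tcp_rot: [0.0, 0.382, 0.924, 0.0]
ft_force: [6.0, -1.9, 2.2]
opening: 0.0408
gripper_force: 29.9
```

Run:
```python
from h import *
s=st(); print(s['ft_force'].round(2),s['torque'].round(3),s['opening']); go(.594,.131,.2385,135)
```

```text
[ 6.   -1.87  2.22] [-0.486 -1.376 -0.077] 0.0408176097584304
shift [ 0.6  0.6 -0.4] turn [0.    0.001 0.002] now [0.594  0.1301 0.2381] head 135.14
```

Fz rises at underside ≈ 14 mm above the hub: lugs riding. Backing off anticlockwise ~55°.

Call:
jog_arm:
  steps:
    - [[-1.0, 0.3, -0.5, 0, 0, 0, 200], [0, 0, 0, 0, 0, 0, 200], [0, 0, -0.3, 0, 0, -0.12, 200], [0, 0, -0.3, 0, 0, -0.12, 200], [0, 0, -0.2, 0, 0, -0.12, 200], [0, 0, 0, 0, 0, 0, 200], [0, 0, 0, 0, 0, 0, 200]]

```text
clock: 42.53
tool_pos: [0.5942, 0.1297, 0.2388]
tcp_rot: [-0.001, 0.211, 0.977, -0.0]
ft_force: [3.8, -0.7, -2.8]
opening: 0.0405
gripper_force: 29.9
```

Call:
jog_arm:
  steps:
    - [[0, 0, 0, 0, 0, -0.12, 200], [0, 0, 0, 0, 0, -0.12, 200], [0, 0, 0, 0, 0, -0.12, 200], [0, 0, 0, 0, 0, -0.12, 200], [0, 0, 0, 0, 0, -0.12, 200], [0, 0, 0, 0, 0, 0, 200], [0, 0, 0, 0, 0, 0, 200]]

```text
clock: 43.12
tool_pos: [0.5942, 0.1303, 0.2392]
tcp_rot: [-0.0, -0.086, 0.996, 0.0]
ft_force: [3.4, 1.0, -1.6]
opening: 0.0407
gripper_force: 29.9
```

Run:
```python
from h import *
s=st(); print(s['ft_force'].round(2),s['torque'].round(3),s['opening'],s['joints'].round(2)); go(.594,.131,.2385,190)
```

```text
[ 3.44  0.98 -1.62] [ 0.169 -0.954  0.01 ] 0.04069609625437212 [ 0.36  0.58 -0.93  1.72  0.51  1.1   1.02]
shift [0.1 0.7 0.7] turn [ 0.001 -0.001 -0.002] now [0.5942 0.1303 0.2392] head -170.09
```

Call:
jog_arm:
  steps:
    - [[0, 0, 0, 0, 0, 0, 85], [0, 0, 0, 0, 0, 0, 85], [0, 0, 0, 0, 0, 0, 85], [0, 0, 0, 0, 0, 0, 85], [0, 0, 0, 0, 0, 0, 85], [0, 0, 0, 0, 0, 0, 85]]

```text
clock: 43.62
tool_pos: [0.5943, 0.13, 0.2395]
tcp_rot: [-0.0, -0.088, 0.996, -0.0]
ft_force: [0.9, -0.2, 0.1]
opening: 0.0574
gripper_force: 0.0
```

Run:
```python
from h import *
s=st(); print(s['ft_force'].round(2),s['opening'])
C=cam('wrist'); im=robot.capture('wrist'); Cs=cam('scene'); sc=robot.capture('scene'); np.save('s1.npy',sc)
P=proj(Cs,[[.594,.131,.186],[.594,.131,.144]]); print(P)
x,y=P[0].astype(int)
a=cv2.resize(sc[y-40:y+60,x-60:x+60],(480,400),interpolation=cv2.INTER_CUBIC)
b=cv2.resize(im[130:310,220:420],(444,400),interpolation=cv2.INTER_CUBIC)
save('drop',np.hstack([a,b])[:, :800])
hz=proj(C,[[.594,.131,z] for z in (.144,.151,.159,.170,.177,.185)]); print(hz.round(1))
```

```text
[ 0.91 -0.18  0.05] 0.05736629756679712
[[410.85310201 197.36727852]
 [408.14151921 208.62438956]]
[[319.7 225.1]
 [319.7 228.6]
 [319.8 233. ]
 [319.9 239.6]
 [319.9 244.2]
 [320.  250. ]]
```

Call:
jog_arm:
  steps:
    - [[0, 0, 0, 0, 0, 0, 60], [0, 0, 0, 0, 0, 0, 60], [0, 0, 4, 0, 0, 0, 60], [0, 0, 3.5, 0, 0, 0, 60], [0, 0, 0, 0, 0, 0, 200], [0, 0, 0, 0, 0, 0, 200], [0, 0, 0, 0, 0, 0, 200], [0, 0, 0, 0, 0, 0, 200]]
  squeeze: 15

```text
clock: 44.38
tool_pos: [0.5947, 0.1299, 0.2321]
tcp_rot: [0.0, -0.088, 0.996, 0.0]
ft_force: [0.4, 0.3, -0.4]
opening: 0.0477
gripper_force: 0.0
```

Call:
jog_arm:
  steps:
    - [[0, 0, 0, 0, 0, 0, 200], [0, 0, 0, 0, 0, 0, 200], [0, 0, 0, 0, 0, 0, 200]]

```text
clock: 44.63
tool_pos: [0.5947, 0.13, 0.2321]
tcp_rot: [0.0, -0.088, 0.996, 0.0]
ft_force: [0.8, -0.5, -0.2]
opening: 0.0409
gripper_force: 14.9
```

Call:
jog_arm:
  steps:
    - [[0, 0, 0.2, 0, 0, 0.12, 200], [0, 0, 0.3, 0, 0, 0.12, 200], [0, 0, 0.3, 0, 0, 0.12, 200], [0, 0, 0.3, 0, 0, 0.12, 200], [0, 0, 0.3, 0, 0, 0.12, 200], [0, 0, 0.3, 0, 0, 0.12, 200], [0, 0, 0, 0, 0, 0, 200], [0, 0, 0, 0, 0, 0, 200]]
  squeeze: 30

```text
clock: 45.3
tool_pos: [0.5946, 0.1299, 0.2304]
tcp_rot: [0.0, 0.267, 0.964, -0.0]
ft_force: [0.5, -0.1, -0.2]
opening: 0.041
gripper_force: 29.8
```

Run:
```python
from h import *
s=st(); print(s['ft_force'].round(2),s['torque'].round(3),s['opening'],s['joints'].round(2)); go(.594,.131,.23,10)
```

```text
[ 0.51 -0.07 -0.23] [ 0.056 -0.222 -0.016] 0.040960886593736014 [ 0.26  0.53 -0.75  1.73  0.41  1.04  0.39]
shift [1.1 0.6 0.4] turn [1.000e-03 1.000e-03 2.428e+00] now [0.5946 0.1299 0.2304] head 149.09
```

Call:
jog_arm:
  steps:
    - [[0, 0, 0.3, 0, 0, 0.12, 200], [0, 0, 0.3, 0, 0, 0.12, 200], [0, 0, 0.3, 0, 0, 0.12, 200], [0, 0, 0.3, 0, 0, 0.12, 200], [0, 0, 0.3, 0, 0, 0.12, 200], [0, 0, 0.3, 0, 0, 0.12, 200], [0, 0, 0.3, 0, 0, 0.12, 200], [0, 0, 0, 0, 0, 0, 200]]

```text
clock: 45.97
tool_pos: [0.5944, 0.1298, 0.2281]
tcp_rot: [0.0, 0.637, 0.771, -0.0]
ft_force: [-0.4, 0.2, 0.1]
opening: 0.0406
gripper_force: 29.8
```

Call:
jog_arm:
  steps:
    - [[0, 0, 0.3, 0, 0, 0.12, 200], [0, 0, 0.3, 0, 0, 0.12, 200], [0, 0, 0.3, 0, 0, 0.12, 200], [0, 0, 0.3, 0, 0, 0.12, 200], [0, 0, 0.3, 0, 0, 0.12, 200], [0, 0, 0.3, 0, 0, 0.12, 200], [0, 0, 0.3, 0, 0, 0.12, 200], [0, 0, 0, 0, 0, 0, 200]]

```text
clock: 46.63
tool_pos: [0.594, 0.1298, 0.2256]
tcp_rot: [-0.0, 0.896, 0.445, -0.001]
ft_force: [-1.6, -1.2, -1.3]
opening: 0.0407
gripper_force: 29.8
```

Run:
```python
from h import *
s=st(); print(s['ft_force'].round(2),s['torque'].round(3),s['opening'],s['joints'].round(2)); go(.594,.131,.225,10)
```

```text
[-1.56 -1.19 -1.32] [-0.174  0.187  0.045] 0.04069278765851422 [-0.01  0.45 -0.36  1.75  0.19  0.97 -1.1 ]
shift [ 0.9 -0.7  0.6] turn [-0.     0.002  0.747] now [0.594  0.1298 0.2256] head 52.8
```

Call:
jog_arm:
  steps:
    - [[0, 0, 0.3, 0, 0, 0.12, 200], [0, 0, 0.3, 0, 0, 0.12, 200], [0, 0, 0.3, 0, 0, 0.12, 200], [0, 0, 0.3, 0, 0, 0.12, 200], [0, 0, 0.3, 0, 0, 0.12, 200], [0, 0, 0, 0, 0, 0, 200], [0, 0, 0, 0, 0, 0, 200]]

```text
clock: 47.22
tool_pos: [0.5938, 0.1301, 0.2252]
tcp_rot: [0.0, 0.987, 0.162, -0.001]
ft_force: [-4.0, -1.0, 4.4]
opening: 0.0408
gripper_force: 29.8
```

Run:
```python
from h import *
s=st(); print(s['ft_force'].round(2),s['torque'].round(3),s['opening'],s['joints'].round(2)); go(.594,.131,.225,10)
```

```text
[-3.98 -1.    4.42] [-0.157  0.791 -0.046] 0.04075823282465751 [-0.11  0.44 -0.23  1.76  0.12  0.96 -1.63]
shift [ 0.5 -0.8  0.2] turn [0.    0.002 0.152] now [0.5938 0.1301 0.2252] head 18.68
```

Call:
jog_arm:
  steps:
    - [[0, 0, 0.1, 0, 0, 0.12, 200], [0, 0, 0.1, 0, 0, 0.12, 200], [0, 0, 0, 0, 0, 0.12, 200], [0, 0, 0, 0, 0, 0, 200], [0, 0, 0, 0, 0, 0, 200]]

```text
clock: 47.63
tool_pos: [0.5936, 0.1305, 0.2252]
tcp_rot: [0.0, 1.0, -0.017, -0.001]
ft_force: [-4.9, -0.4, 6.4]
opening: 0.041
gripper_force: 29.8
```

Run:
```python
from h import *
s=st(); print(s['ft_force'].round(2),s['torque'].round(3),s['opening'],s['joints'].round(2)); go(.594,.131,.225,-10)
```

```text
[-4.88 -0.4   6.39] [-0.068  0.99  -0.071] 0.0410400506990969 [-0.17  0.43 -0.15  1.76  0.08  0.96 -1.96]
shift [ 0.4 -0.5  0.2] turn [0.    0.002 0.141] now [0.5936 0.1305 0.2252] head -1.92
```

Flange bears (height stopped at TCP 0.2252). Taking up the end play while watching the torque.

Call:
jog_arm:
  steps:
    - [[0, 0, 0, 0, 0, 0.12, 200], [0, 0, 0, 0, 0, 0.08, 200], [0, 0, 0, 0, 0, 0, 200], [0, 0, 0, 0, 0, 0, 200]]

```text
clock: 47.97
tool_pos: [0.5935, 0.1311, 0.2251]
tcp_rot: [-0.0, 0.993, -0.116, -0.001]
ft_force: [-5.8, 0.6, 5.8]
opening: 0.0408
gripper_force: 29.8
```

Run:
```python
from h import *
s=st(); print(s['ft_force'].round(2),s['torque'].round(3),s['joints'].round(2)); go(.594,.131,.225,-20)
```

```text
[-5.83  0.64  5.8 ] [0.246 1.019 0.01 ] [-0.21  0.43 -0.11  1.77  0.05  0.95 -2.14]
shift [ 0.6 -0.   0.1] turn [-0.     0.003  0.116] now [0.5935 0.1311 0.2251] head -13.34
```

Call:
jog_arm:
  steps:
    - [[0, 0, 0, 0, 0, 0.1, 200], [0, 0, 0, 0, 0, 0.06, 200], [0, 0, 0, 0, 0, 0, 200], [0, 0, 0, 0, 0, 0, 200]]

```text
clock: 48.3
tool_pos: [0.5936, 0.1316, 0.2251]
tcp_rot: [-0.001, 0.981, -0.195, -0.001]
ft_force: [-4.5, 1.3, 4.8]
opening: 0.0409
gripper_force: 29.8
```

Run:
```python
from h import *
s=st(); print(s['ft_force'].round(2),s['torque'].round(3),s['joints'].round(2)); go(.594,.131,.225,-20)
```

```text
[-4.48  1.3   4.83] [0.569 0.909 0.076] [-0.23  0.43 -0.07  1.77  0.03  0.95 -2.28]
shift [0.6 0.4 0.1] turn [-0.001  0.003 -0.043] now [0.5936 0.1316 0.2251] head -22.48
```

Call:
jog_arm:
  steps:
    - [[0, 0, 0, 0, 0, 0.1, 200], [0, 0, 0, 0, 0, 0.06, 200], [0, 0, 0, 0, 0, 0, 200], [0, 0, 0, 0, 0, 0, 200]]

```text
clock: 48.63
tool_pos: [0.5939, 0.1316, 0.2249]
tcp_rot: [-0.001, 0.962, -0.273, -0.001]
ft_force: [-5.1, 1.7, 5.5]
opening: 0.041
gripper_force: 29.7
```

Run:
```python
from h import *
s=st(); print(s['ft_force'].round(2),s['torque'].round(3),s['joints'].round(2)); go(.594,.131,.225,-30)
```

```text
[-5.08  1.72  5.51] [0.887 0.829 0.185] [-0.26  0.43 -0.03  1.77  0.01  0.95 -2.42]
shift [ 0.4  0.4 -0.1] turn [-0.001  0.002 -0.03 ] now [0.5939 0.1316 0.2249] head -31.71
```

Call:
jog_arm:
  steps:
    - [[0, 0, 0, 0, 0, 0.08, 200], [0, 0, 0, 0, 0, 0.04, 200], [0, 0, 0, 0, 0, 0, 200], [0, 0, 0, 0, 0, 0, 200]]

```text
clock: 48.97
tool_pos: [0.5939, 0.1316, 0.2248]
tcp_rot: [-0.001, 0.944, -0.33, -0.001]
ft_force: [-5.0, 2.1, 4.9]
opening: 0.0406
gripper_force: 29.7
```

Run:
```python
from h import *
s=st(); print(s['ft_force'].round(2),s['torque'].round(3),s['joints'].round(2)); go(.594,.131,.225,-30)
```

```text
[-5.04  2.09  4.92] [0.894 0.71  0.171] [-0.28  0.42 -0.01  1.77  0.    0.95 -2.53]
shift [ 0.4  0.4 -0.2] turn [-0.001  0.002 -0.15 ] now [0.5939 0.1316 0.2248] head -38.59
```

Turns still free near the joint limit; regripping 60° back to finish the tightening.

Call:
jog_arm:
  steps:
    - [[0, 0, 0, 0, 0, 0, 70], [0, 0, 0, 0, 0, 0, 70], [0, 0, 0, 0, 0, 0, 70], [0, 0, 0, 0, 0, 0, 70], [0, 0, 0, 0, 0, -0.12, 70], [0, 0, 0, 0, 0, -0.12, 70], [0, 0, 0, 0, 0, -0.12, 70], [0, 0, 0, 0, 0, -0.12, 70]]

```text
clock: 49.63
tool_pos: [0.5948, 0.1295, 0.2242]
tcp_rot: [0.0, 0.995, -0.097, 0.0]
ft_force: [-0.8, -0.3, 0.8]
opening: 0.0634
gripper_force: 0.0
```

Call:
jog_arm:
  steps:
    - [[0, 0, 0, 0, 0, -0.12, 70], [0, 0, 0, 0, 0, -0.12, 70], [0, 0, 0, 0, 0, -0.12, 70], [0, 0, 0, 0, 0, -0.12, 70], [0, 0, 0, 0, 0, -0.087, 70], [0, 0, 0, 0, 0, 0, 70], [0, 0, 0, 0, 0, 0, 70]]

```text
clock: 50.22
tool_pos: [0.5948, 0.1294, 0.2242]
tcp_rot: [0.0, 0.984, 0.181, -0.0]
ft_force: [-0.6, -0.3, -0.3]
opening: 0.0632
gripper_force: 0.0
```

Run:
```python
from h import *
s=st(); print(s['ft_force'].round(2),s['torque'].round(3),s['joints'].round(2),s['opening']); go(.594,.131,.225,21.4)
```

```text
[-0.64 -0.33 -0.28] [-0.042  0.004 -0.048] [-0.11  0.44 -0.24  1.76  0.12  0.96 -1.6 ] 0.06318558062855847
shift [-0.1 -1.8 -0.8] turn [ 0.    0.   -0.01] now [0.5948 0.1294 0.2242] head 20.82
```

Call:
jog_arm:
  steps:
    - [[-0.3, -1.8, 0, 0, 0, 0, 70], [0, 0, 0, 0, 0, 0, 200], [0, 0, 0, 0, 0, 0, 200], [0, 0, 0, 0, 0, 0, 200], [0, 0, 0, 0, 0, 0, 200], [0, 0, 0, 0, 0, 0, 200], [0, 0, 0, 0, 0, 0, 200], [0, 0, 0, 0, 0, 0, 200]]

```text
clock: 50.88
tool_pos: [0.5937, 0.1308, 0.2243]
tcp_rot: [0.0, 0.983, 0.182, -0.0]
ft_force: [-0.3, -1.2, -0.2]
opening: 0.0413
gripper_force: 29.8
```

Call:
jog_arm:
  steps:
    - [[0, 0, 0, 0, 0, 0.08, 200], [0, 0, 0, 0, 0, 0.08, 200], [0, 0, 0, 0, 0, 0, 200], [0, 0, 0, 0, 0, 0, 200]]

```text
clock: 51.22
tool_pos: [0.5942, 0.1307, 0.2243]
tcp_rot: [0.0, 0.995, 0.103, 0.0]
ft_force: [1.7, -3.2, -2.0]
opening: 0.0412
gripper_force: 29.7
```

Run:
```python
from h import *
s=st(); print(s['ft_force'].round(2),s['torque'].round(3),s['joints'].round(2),s['opening']); go(.594,.131,.225,11.6)
```

```text
[ 1.71 -3.21 -2.02] [-0.464 -0.613 -0.137] [-0.13  0.43 -0.2   1.76  0.1   0.95 -1.74] 0.04117560705051625
shift [-0.1 -0.3 -0.7] turn [ 0.001 -0.001  0.004] now [0.5942 0.1307 0.2243] head 11.82
```

Call:
jog_arm:
  steps:
    - [[0, 0, 0, 0, 0, 0.08, 200], [0, 0, 0, 0, 0, 0.08, 200], [0, 0, 0, 0, 0, 0, 200], [0, 0, 0, 0, 0, 0, 200]]

```text
clock: 51.55
tool_pos: [0.594, 0.1308, 0.2242]
tcp_rot: [0.0, 1.0, 0.024, 0.0]
ft_force: [2.6, -3.3, -2.8]
opening: 0.0404
gripper_force: 29.7
```

Run:
```python
from h import *
s=st(); print(s['ft_force'].round(2),s['torque'].round(3),s['joints'].round(2),s['opening']); go(.594,.131,.225,2.4)
```

```text
[ 2.62 -3.3  -2.77] [-0.561 -0.678 -0.149] [-0.16  0.43 -0.17  1.76  0.09  0.95 -1.89] 0.04043581620561855
shift [ 0.  -0.2 -0.8] turn [ 0.001 -0.001  0.005] now [0.594  0.1308 0.2242] head 2.71
```

Call:
jog_arm:
  steps:
    - [[0, 0, 0.3, 0, 0, 0.1, 200], [0, 0, 0.3, 0, 0, 0.1, 200], [0, 0, 0, 0, 0, 0, 200], [0, 0, 0, 0, 0, 0, 200]]

```text
clock: 51.88
tool_pos: [0.5944, 0.1304, 0.2241]
tcp_rot: [0.001, 0.997, -0.076, 0.001]
ft_force: [2.0, -4.7, -1.4]
opening: 0.041
gripper_force: 29.8
```

Run:
```python
from h import *
s=st(); print(s['ft_force'].round(2),s['torque'].round(3),s['joints'].round(2),s['opening']); go(.594,.131,.225,-8.7)
```

```text
[ 1.96 -4.7  -1.4 ] [-0.6   -0.743  0.178] [-0.19  0.43 -0.12  1.77  0.06  0.95 -2.07] 0.04100334434639965
shift [-0.5 -0.6 -0.9] turn [ 0.001 -0.002 -0.   ] now [0.5944 0.1304 0.2241] head -8.72
```

Call:
jog_arm:
  steps:
    - [[0, 0, 0.3, 0, 0, 0.1, 200], [0, 0, 0.3, 0, 0, 0.1, 200], [0, 0, 0, 0, 0, 0, 200], [0, 0, 0, 0, 0, 0, 200]]

```text
clock: 52.22
tool_pos: [0.5945, 0.1305, 0.2241]
tcp_rot: [0.0, 0.985, -0.175, 0.001]
ft_force: [2.0, -4.9, 1.4]
opening: 0.0409
gripper_force: 29.8
```

Run:
```python
from h import *
s=st(); print(s['ft_force'].round(2),s['torque'].round(3),s['joints'].round(2),s['opening']); go(.594,.131,.225,-20)
```

```text
[ 1.98 -4.89  1.35] [-0.812 -0.632  0.225] [-0.23  0.43 -0.08  1.77  0.04  0.95 -2.24] 0.04093709597279317
shift [-0.6 -0.3 -0.9] turn [ 0.001 -0.003 -0.002] now [0.5945 0.1305 0.2241] head -20.14
```

Call:
jog_arm:
  steps:
    - [[0, 0, 0, 0, 0, 0.1, 200], [0, 0, 0, 0, 0, 0.06, 200], [0, 0, 0, 0, 0, 0, 200], [0, 0, 0, 0, 0, 0, 200]]

```text
clock: 52.55
tool_pos: [0.5949, 0.1301, 0.2241]
tcp_rot: [0.001, 0.968, -0.252, 0.002]
ft_force: [2.4, -5.5, 0.8]
opening: 0.042
gripper_force: 31.2
```

Run:
```python
from h import *
s=st(); print(s['ft_force'].round(2),s['torque'].round(3),s['joints'].round(2),s['opening']); go(.594,.131,.225,-29.6)
im=robot.capture('wrist'); sc=robot.capture('scene'); np.save('w13.npy',im); np.save('s2.npy',sc)
```

```text
[ 2.45 -5.53  0.79] [-1.035 -0.784  0.677] [-0.25  0.43 -0.04  1.77  0.03  0.94 -2.39] 0.04202354038624696
shift [-1.2 -0.4 -0.9] turn [ 0.001 -0.004  0.007] now [0.5949 0.1301 0.2241] head -29.19
```

Torque jumps to 0.68 N·m and the fingers begin to cam: the nut is tight. Releasing, then to the collar.

Call:
jog_arm:
  steps:
    - [[0, 0, 0, 0, 0, -0.03, 70], [0, 0, 0, 0, 0, 0, 70], [0, 0, 0, 0, 0, 0, 70], [0, 0, 0, 0, 0, 0, 70], [0, 0, 0, 0, 0, 0, 70], [0, 0, -20, 0, 0, 0, 70], [0, 0, -30, 0, 0, 0, 70], [0, 0, -40, 0, 0, 0, 70]]

```text
clock: 53.32
tool_pos: [0.592, 0.1315, 0.3113]
tcp_rot: [0.002, 0.971, -0.239, -0.003]
ft_force: [0.7, 0.0, -0.0]
opening: 0.063
gripper_force: 0.0
```

Call:
jog_arm:
  steps:
    - [[0, 0, 0, 0, 0, -0.12, 70], [0, 0, 0, 0, 0, -0.12, 70], [0, 0, 0, 0, 0, -0.12, 70], [0, 0, 0, 0, 0, -0.12, 70], [0, 0, 0, 0, 0, -0.12, 70], [0, 0, 0, 0, 0, -0.12, 70], [0, 0, 0, 0, 0, -0.12, 70], [0, 0, 0, 0, 0, -0.12, 70]]

```text
clock: 53.98
tool_pos: [0.5934, 0.1319, 0.3132]
tcp_rot: [-0.0, 0.971, 0.239, -0.0]
ft_force: [0.2, 0.2, -0.4]
opening: 0.063
gripper_force: 0.0
```

Call:
jog_arm:
  steps:
    - [[0, 0, 0, 0, 0, -0.12, 70], [0, 0, 0, 0, 0, -0.12, 70], [0, 0, 0, 0, 0, -0.12, 70], [0, 0, 0, 0, 0, -0.12, 70], [0, 0, 0, 0, 0, -0.08, 70], [0, 0, 0, 0, 0, 0, 70]]

```text
clock: 54.48
tool_pos: [0.5935, 0.1317, 0.3131]
tcp_rot: [-0.0, 0.868, 0.496, -0.0]
ft_force: [-0.5, 0.5, 0.2]
opening: 0.063
gripper_force: 0.0
```

Run:
```python
from h import *
go(.594,.2815,.30,60)
```

```text
shift [129.3 -75.7  13.2] turn [-0.001 -0.    -0.01 ] now [0.5935 0.1317 0.3131] head 59.44
```

Call:
jog_arm:
  steps:
    - [[32.3, -18.9, 0, 0, 0, -0.01, 70], [32.3, -18.9, 0, 0, 0, 0, 70], [32.3, -18.9, 0, 0, 0, 0, 70], [32.3, -18.9, 0, 0, 0, 0, 70], [0, 0, 13, 0, 0, 0, 70], [0, 0, 0, 0, 0, 0, 70], [0, 0, 0, 0, 0, 0, 70]]

```text
clock: 55.07
tool_pos: [0.593, 0.2808, 0.2992]
tcp_rot: [0.0, 0.867, 0.499, -0.001]
ft_force: [-0.2, -0.3, 0.3]
opening: 0.0629
gripper_force: 0.0
```

```bash
cat > col.py <<'E'
from h import *
go(.594,.2815,.186,60)
C=cam('wrist'); im=robot.capture('wrist'); np.save('w14.npy',im); g=cv2.cvtColor(im,cv2.COLOR_RGB2GRAY)
P=proj(C,[[.594,.2815,.138]])[0]; print(P)
x,y=P.astype(int); sub=g[y-45:y+45,x-45:x+45]
m=(sub<70).astype(np.uint8); m=cv2.morphologyEx(m,cv2.MORPH_CLOSE,np.ones((7,7)))
n,l,s,c=cv2.connectedComponentsWithStats(m); i=l[45,45] or 1+np.argmax(s[1:,4]); mm=(l==i).astype(np.uint8); print(s[i],c[i])
w=((sub>110)&(cv2.erode(mm,np.ones((3,3)))>0)).astype(np.uint8); n,l,s,c=cv2.connectedComponentsWithStats(w)
if n>1:
    k=1+np.argmax(s[1:,4]); yx=np.argwhere(l==k); px=yx[:,::-1]+[x-45,y-45]; W=onz(C,px,.138)[:,:2]
    d=np.linalg.svd(W-W.mean(0))[2][0]; print(len(W),'line mean',W.mean(0).round(4),'dir',np.degrees(np.arctan2(d[1],d[0])), 'ends',W[np.argmin(W@d)].round(4),W[np.argmax(W@d)].round(4))
a=cv2.resize(im[y-60:y+60,x-60:x+60],(480,480),interpolation=cv2.INTER_CUBIC); np.save('colcrop.npy',a)
E
python3 col.py
```

```text
shift [  1.3   0.6 113.2] turn [-0.001  0.002 -0.002] now [0.593  0.2808 0.2992] head 59.87
[318.53744225 200.79310914]
[ 23  16  49  52 755] [44.89139073 33.9218543 ]
11 line mean [0.606  0.3002] dir -125.87922206588031 ends [0.608  0.3029] [0.6044 0.2985]
```

Run:
```python
import numpy as np
a=np.load('w14.npy').mean(2).astype(int)
for r in range(164,230,2): print(r,' '.join('%3d'%v for v in a[r,288:352:2]))
```

```text
164 163 164 164 163 162 163 161 239 160 162 164 158 238 162 165 159 255 162 163 163 255 161 164 165 159 162 164 166 166 164 161 164
166 164 165 166 166 163 163 164 250 194 163 164 159 255 161 165 161 253 164 166 163 254 166 166 160 254 159 165 165 166 166 165 166
168 168 164 166 163 165 163 166 158 255 159 165 161 205 160 164 166 163 164 166 163 186 166 165 201 248 159 162 165 167 167 165 165
170 166 164 163 165 165 166 163 164 204 203 164 160 164 170 130 131 130 132 131 169 169 168 165 250 158 163 165 159 200 164 163 165
172 165 165 164 163 164 167 165 165 162 162 171 141  62  53  67  68  66  69  71  52  95 132 170 163 162 163 160 250 206 164 166 164
174 166 163 164 165 166 166 166 166 169 139  44  70  87  79  78  49 130  36  89  72  88  68  57 142 166 163 244 203 163 161 163 161
176 166 165 165 164 165 165 165 170 131  62  74  79  18  12  25   2 125  12  22  15  76  72  91  56 142 165 160 162 163 162 161 200
178 164 166 166 167 164 166 173  59  74  82  20  12  36   6  24  62 255  69  10   7  15  17  62  81  66 131 167 163 161 196 249 241
180 166 167 165 165 166 167  99  77  63  11 
[... 2555 characters left out ...]
  53 152 157 166 166 165 164 165 166 165
220 165 164 163 162 163 164 163 162 163 163  95 107  47  61  69  76  77  76  67  64  64  88 110 167 165 167 163 166 164 166 165 166
222 163 162 163 162 164 162 161 166 164 165 166 169 123 123 107  57 125  60 137 112 146 168 166 168 164 163 164 165 166 165 165 166
224 166 162 162 162 162 163 166 167 165 166 165 163 167 166 168 145 168 142 164 162 164 167 165 164 163 164 162 163 167 168 166 163
226 165 163 164 161 163 163 163 164 165 167 166 165 166 165 166 166 164 162 163 161 162 165 164 163 165 162 164 164 165 160 151 157
228 163 161 162 160 160 161 163 164 163 166 165 168 166 165 163 164 163 161 164 164 161 164 164 163 164 165 164 159 152 141 232 252
```

Index line at column 320 runs straight up the image, i.e. world 60° = speed 2. Needs 60° clockwise.

Call:
jog_arm:
  steps:
    - [[1.3, 0.6, 30, 0, 0, 0, 70], [0, 0, 30, 0, 0, 0, 70], [0, 0, 30, 0, 0, 0, 70], [0, 0, 15, 0, 0, 0, 70], [0, 0, 7, 0, 0, 0, 70], [0, 0, 0, 0, 0, 0, 70], [0, 0, 0, 0, 0, 0, 180], [0, 0, 0, 0, 0, 0, 180]]
  squeeze: 25

```text
clock: 55.78
tool_pos: [0.5957, 0.282, 0.1903]
tcp_rot: [0.0, 0.867, 0.499, 0.002]
ft_force: [-0.1, -0.5, 0.3]
opening: 0.056
gripper_force: 0.0
```

Call:
jog_arm:
  steps:
    - [[0, 0, 0, 0, 0, 0, 200], [0, 0, 0, 0, 0, 0, 200], [0, 0, 0, 0, 0, 0, 200], [0, 0, 0, 0, 0, 0, 200], [0, 0, 0, 0, 0, 0, 200]]

```text
clock: 56.2
tool_pos: [0.5951, 0.2822, 0.1895]
tcp_rot: [0.0, 0.866, 0.499, 0.001]
ft_force: [-0.9, -1.4, 6.7]
opening: 0.0424
gripper_force: 25.0
```

Call:
jog_arm:
  steps:
    - [[0, 0, 0, 0, 0, 0.1, 200], [0, 0, 0, 0, 0, 0.1, 200], [0, 0, 0, 0, 0, 0.1, 200], [0, 0, 0, 0, 0, 0.1, 200], [0, 0, 0, 0, 0, 0.1, 200], [0, 0, 0, 0, 0, 0, 200]]

```text
clock: 56.7
tool_pos: [0.5959, 0.2815, 0.1895]
tcp_rot: [0.001, 0.963, 0.268, 0.002]
ft_force: [1.8, -2.0, 5.7]
opening: 0.0421
gripper_force: 25.0
```

Call:
jog_arm:
  steps:
    - [[0, 0, 0, 0, 0, 0.11, 200], [0, 0, 0, 0, 0, 0.11, 200], [0, 0, 0, 0, 0, 0.11, 200], [0, 0, 0, 0, 0, 0.11, 200], [0, 0, 0, 0, 0, 0.11, 200], [0, 0, 0, 0, 0, 0, 200], [0, 0, 0, 0, 0, 0, 200]]

```text
clock: 57.28
tool_pos: [0.5962, 0.2804, 0.1895]
tcp_rot: [0.001, 1.0, -0.002, 0.002]
ft_force: [1.6, -4.0, 6.1]
opening: 0.0426
gripper_force: 25.0
```

Run:
```python
from h import *
s=st(); print(s['opening'],s['ft_force'],s['torque']); go(.594,.2815,.186,0)
```

```text
0.042589051980687395 [ 1.61816455 -4.03020345  6.08373118] [-0.59560952 -0.28111796 -0.18920841]
shift [-2.2 -1.   3.5] turn [ 0.001 -0.003 -0.004] now [0.5962 0.2804 0.1895] head -0.26
```

Release, rise and retreat, and check the index and the disc/nut.

Call:
jog_arm:
  steps:
    - [[0, 0, 0, 0, 0, 0, 70], [0, 0, 0, 0, 0, 0, 70], [0, 0, 0, 0, 0, 0, 70], [0, 0, 0, 0, 0, 0, 70], [0, 0, -30, 0, 0, 0, 70], [0, 0, -40, 0, 0, 0, 70], [0, 0, -40, 0, 0, 0, 70], [0, 0, 0, 0, 0, 0, 70]]

```text
clock: 57.95
tool_pos: [0.5975, 0.2842, 0.3072]
tcp_rot: [-0.004, 1.0, -0.002, 0.007]
ft_force: [1.3, 1.4, 1.9]
opening: 0.0636
gripper_force: 0.0
```

Call:
jog_arm:
  steps:
    - [[-40, 0, -10, 0, 0, 0, 70], [-40, 0, -10, 0, 0, 0, 70], [0, 0, 0, 0, 0, 0, 70], [0, 0, 0, 0, 0, 0, 70], [0, 0, 0, 0, 0, 0, 70]]

```text
clock: 58.37
tool_pos: [0.5148, 0.2824, 0.3183]
tcp_rot: [-0.0, 1.0, -0.002, 0.0]
ft_force: [0.4, 0.9, 0.1]
opening: 0.0631
gripper_force: 0.0
```

Run:
```python
from h import *
go(.5,.28,.3,0); im=robot.capture('wrist'); C=cam('wrist'); sc=robot.capture('scene'); 
print(proj(C,[[.595,.281,.138],[.594,.131,.17],[.594,.131,.144]]).round(0)); Cs=cam('scene'); x,y=proj(Cs,[[.594,.131,.15]])[0].astype(int)
a=cv2.resize(im[0:260,100:640],(540,260)); b=cv2.resize(sc[y-50:y+50,x-80:x+120],(540,270),interpolation=cv2.INTER_CUBIC)
save('fin',np.vstack([a,b]))
```

```text
shift [-14.8   2.5  18.2] turn [-0.    -0.001 -0.004] now [0.5148 0.2824 0.3183] head -0.21
[[319. 115.]
 [501. 114.]
 [483. 115.]]
```

View pics/fin.png

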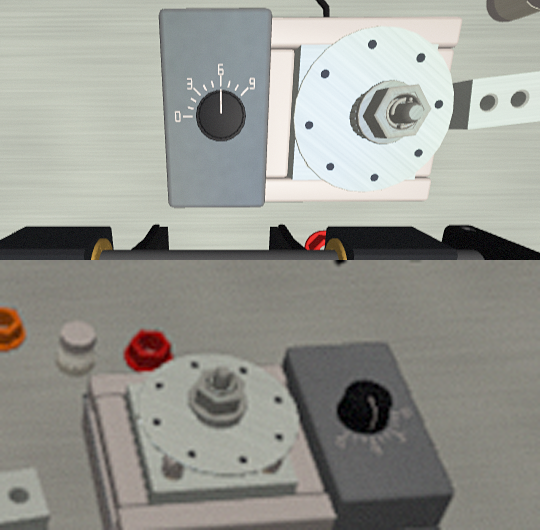

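Final view: index line points at 6, disc level on the shoulder over the tubes, nut seated on the hub with its flange down. Handing in.

```bash
python3 -c "
from rig import robot
print(robot.job_done())"
```

```text
the job is handed in; nothing more can be done
None
```

I handed the job in at about 58 s of robot time: all four tubes are in the mixer's block, the disc lies over the stud hub up, the nut was backed off, dropped in and run down tight on the hub, and the speed collar is at 6; the hand-in gave no verdict.

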